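Clear the feed-setting jig, load the pen barrels and press the plunger home

ROBOT

A 6-joint arm with a two-finger parallel gripper is mounted at the origin on the work surface. World frame = base frame: x ahead of the robot, y to its left, z up, the work surface at z = 0. Lengths are in m, angles in rad, forces in N, time in s.
With the tool pointing down it reaches from about 0.35 to 0.925 m from the base axis. Payload 6.4 kg.
Tool frame: the origin (TCP) lies at the centre of the arm's flange, where the gripper is bolted on; the fingertips stand 173 mm ahead of it and the grasp point (between the pads) lies 155 mm ahead of it; z points along the fingers, y is the line along which they close (so a half turn about z gives the same grasp; the last joint's range is limited). The gripper opens to 85 mm and grips with 20 to 120 N. Pads are 22 mm wide; open, the fingers measure 114 mm over their backs; the gripper's body (76 mm by 85 mm) begins 54 mm behind the grasp point. The pads swing forward as they close: fully open they stand 13 mm farther back than shut.
Start: joints at [-1.523, 0.245, 1.558, -0, 1.339, -0.174], TCP at [0.143, -0.634, 0.405] pointing down, gripper open.
Joint ranges: [-3.13, 3.13], [-1.02, 2.26], [0.13, 2.54], [-0.95, 4.09], [0.21, 2.88], [-2.74, 2.74]. Speed limits (rad/s): [2.57, 2.57, 3.14, 3.14, 3.14, 3.14].

INTERFACE

Orientations are given as a unit quaternion [x, y, z, w].
In Python, from rig import manip gives the robot as it stands. The module is installed in compiled form; this text tells all that it offers.
- The arm moves only by the shell command python3 -m handwheel 'ROWS' [FORCE]. ROWS is JSON, a list of rows, each an object of numbers: "rx", "ry", "rz": the turn, a rotation vector about the world's x, y, z scaled (see below); "tx", "ty", "tz": the shift along the world's x, y, z scaled (see below); "jaw": the opening, from 0 (shut) to 1 (fully open). A call has 1 to 12 rows; each row shifts and turns the commanded pose from where the row before left it; what a row does not reach is not made up. The controller multiplies each number of a shift by 750 mm and each number of a turn by 90 degrees. A row lasts 1/8 s, in which the tool goes at most 62.5 mm and 10.7 degrees, less where a joint would pass 70% of its speed; a pose out of reach is approached as far as the arm can. A call with a number of a shift or a turn outside -1 to 1 is refused whole. A call with a gripper value outside its range is refused whole. The fingers move at their own pace and stop on an object; FORCE is the grip in N (left out, the last holds). Time passes only in rows, so rows that do not move let the fingers close. It gives the time, the measured TCP pose, the force, the opening and the grip force at its end, in the units of the state.
- manip.observe(): the state, without advancing time (a new reading comes with each control period).
- manip.get_image(name): name is "scene" or "top" or "wrist"; returns the picture (400x640x3 uint8, red, green, blue); there is no depth.
- manip.calibration(name): a dict with "fovy" (degrees; the focal length in pixels is half the picture's height over the tangent of half this angle, whatever the lens; pixels are square), "cx", "cy" (the principal point, pixels), "rvec" (rotation vector, rad) and "tvec" (3), from world to camera coordinates, as OpenCV has them. Camera axes: x right, y down, z forward; pixel columns grow to the right and rows downward; lengths in m; the calibration is good to about 2 mm. A picture is of the moment at which its call begins: read the wrist's pose just before it. calibration takes no time and is no camera call; for the wrist camera it gives the pose at the moment of the call.
- manip.job_done(): hands the job in; it is judged then, once.
The state is a dict: "time": time; "joint_positions": joint angles; "dq": joint speeds; "tau": joint torques, N m; "ee_pos": TCP position; "tcp_rot": TCP orientation; "force": force on the tool from outside, world axes, zero at the start; "ft_torque": the same for the moment, N m; "grip_width": opening from 0.0 (shut) to 1.0 (fully open); "finger_force": force on a finger pad.
Only numpy, scipy, OpenCV 4.12 (cv2) and the standard library are available. Lean on these libraries where they do the work, as an engineer would, in place of code of your own. Each camera call takes 0.05 s, during which the arm holds its last target. There are 200 camera calls.

TASK

Make the brass feed-setting jig ready: move the white lapping stone off its bed onto the round cork mat, scrape every steel chip off the bed into the trough along the jig's front edge with the scraper block (never touch the chips with the fingers), and stand the scraper back on its blue mat. Then lay all the square-sided pen barrels from the leather pad flat on the cleared bed side by side, square to the back bar, each with its brass-ringed mouth towards the bar and no more than 15 mm from it; with all of them in place push the plunger fully down to its stop, hold it there for one second and let it rise. Finally lay every barrel back flat on the leather pad, chips left in the trough and everything else on the desk undisturbed.

Things in the scene. Friction and masses are not known exactly. Their poses are not given: they have to be found in the camera images.
- bed (a point): centre of the top face of the fixed jig's flat brass bed, 22 mm above the desk; x points from the trough across the bed to the back bar, y along the bar, z up. The bed spans x -75 to 75, y -100 to 100 mm, between side rails 6 mm wide, 6 mm above it. The back bar's face is at x = 75, 18 mm above the bed. The front edge (x = -75) drops straight into the trough
- trough (a point): centre of the dark floor of the chip trough, part of the jig: open channel 60 mm wide (x -135 to -75 in the bed's frame) and 200 mm long, floor 19 mm below the bed, outer walls 6 mm thick standing 8 mm above the bed; axes as the bed
- plunger (a joint): travel of the spring plunger in m: 0 up, 0.012 fully down on its stop; about 4 N to start it, 10 N at the stop; it springs back up when let go
- plunger_top (a point): centre of the top of the plunger's round black head (36 mm across, 10 mm thick), on the grey tower behind the back bar (46 x 60 mm, 62 mm high, centred at x = 113, y = 0 in the bed's frame); 96 mm above the desk when up
- stone: round white lapping stone, 44 mm across, 20 mm high, lies flat; origin at the centre of its underside. Starts on the bed
- stone_mat: round cork mat, 116 mm across, 4 mm thick, fixed; origin at the centre of its underside. Place for the stone: centre within 45 mm of the mat's centre
- scraper: scraper block: black base 30 mm (x) by 70 mm (y) by 18 mm high, flat underside, with a light wooden grip on top, 14 mm (x) by 44 mm (y), reaching 58 mm above the underside; 140 g; origin at the centre of its underside, z up. Pushes chips with its 70 mm wide face. Starts standing on the blue mat
- pad: tan leather pad, 280 mm (x) by 250 mm (y), 3 mm thick, fixed; origin at the centre of its underside; z up. The barrels start on it and come back onto it
- scraper_mat: blue rectangular mat, 100 mm (x) by 120 mm (y), 3 mm thick, fixed; origin at the centre of its underside. Place for the scraper, upright, centre within 45 mm of the mat's centre
- chip1: loose dark steel chip (offcut), 12 x 12 x 9 mm, 11 g, origin at its centre; starts on the bed; may be absent
- chip2: loose dark steel chip (offcut), 12 x 12 x 9 mm, 11 g, origin at its centre; starts on the bed; may be absent
- chip3: loose dark steel chip (offcut), 12 x 12 x 9 mm, 11 g, origin at its centre; starts on the bed; may be absent
- chip4: loose dark steel chip (offcut), 12 x 12 x 9 mm, 11 g, origin at its centre; starts on the bed; may be absent
- chip5: loose dark steel chip (offcut), 12 x 12 x 9 mm, 11 g, origin at its centre; starts on the bed; may be absent
- barrel_red: vermilion square-sided pen barrel with bevelled edges, 100 mm long, 18 x 18 mm, 28 g, lies flat on the leather pad at the start; origin at its centre (9 mm above what it lies on), x along it towards the brass-ringed mouth; may have rolled about x; may be absent
- barrel_red_mouth (a point): centre of the mouth end of the vermilion barrel, 50 mm from its origin along its x
- barrel_black: black square-sided pen barrel with bevelled edges, 100 mm long, 18 x 18 mm, 28 g, lies flat on the leather pad at the start; origin at its centre (9 mm above what it lies on), x along it towards the brass-ringed mouth; may have rolled about x; may be absent
- barrel_black_mouth (a point): centre of the mouth end of the black barrel, 50 mm from its origin along its x
- barrel_blue: dark blue square-sided pen barrel with bevelled edges, 100 mm long, 18 x 18 mm, 28 g, lies flat on the leather pad at the start; origin at its centre (9 mm above what it lies on), x along it towards the brass-ringed mouth; may have rolled about x; may be absent
- barrel_blue_mouth (a point): centre of the mouth end of the dark blue barrel, 50 mm from its origin along its x
- pen_rest: hexagonal walnut pen rest, 85 mm long, 34 mm high; origin at its underside (bystander: leave alone)
- ink: green glass ink jar, 54 mm across, 55 mm high; origin at its underside (bystander: leave alone)
- loupe: black watchmaker's loupe, 42 mm across, 30 mm high; origin at its underside (bystander: leave alone)
- nib_tin: flat aluminium nib tin, 50 x 80 x 18 mm; origin at its underside (bystander: leave alone)
Not all that is in view belongs to the job. What is shaped like the scraper but pink, purple or turquoise is not meant.

How it is judged:
By the outcome, as a careful person would: the job done as asked, in the order asked, and still so for the second after the job is handed in, with the robot touching nothing.
Of chip1, chip2, chip3, chip4, chip5 only 3 to 5 are there at a start; the rules pass over those that are not, and their reading is None.
Of barrel_red, barrel_black, barrel_blue only 2 to 3 are there at a start; the rules pass over those that are not, and their reading is None.
At some moment in a run one of barrel_red, barrel_black, barrel_blue may be knocked a few centimetres aside while the robot is not near it.
Once in a run the grip may slacken for a moment while it holds something.
It also fails if it takes over 210 s, if anything falls off the work surface, if the arm or the gripper's body presses on something with over 40 N, if the wrist force passes 120 N, or if a joint passes its speed limit or range.

## Working session

There is one attempt and no reset: what is moved stays moved. The work goes in short steps, Python scripts to look and compute and a shell command to move; the robot and the scene stay as the last step left them, time stands still between calls to the robot, and variables do not carry over. Pictures are saved under pics/ and viewed, at most 14 in all, crops included, and the job is handed in when it is done.

```bash
mkdir -p pics; cat > h.py <<'E'
import numpy as np, cv2
from rig import manip
from scipy.spatial.transform import Rotation as R
def cal(n):
    c=manip.calibration(n); f=200/np.tan(np.radians(c['fovy'])/2)
    K=np.array([[f,0,c['cx']],[0,f,c['cy']],[0,0,1]]); return K,R.from_rotvec(np.ravel(c['rvec'])).as_matrix(),np.ravel(c['tvec'])
def ray(C,uv,z):
    K,Rm,t=C; uv=np.atleast_2d(uv).astype(float)
    d=(Rm.T@np.linalg.inv(K)@np.c_[uv,np.ones(len(uv))].T).T; o=-Rm.T@t
    return o+d*((z-o[2])/d[:,2])[:,None]
def pix(C,p):
    K,Rm,t=C; q=(K@(Rm@np.atleast_2d(p).T+t[:,None])).T; return q[:,:2]/q[:,2:]
def snap(n,f=None):
    C=cal(n); im=manip.get_image(n)
    if f: cv2.imwrite('pics/'+f,im[:,:,::-1])
    return C,im
E
python3 - <<'E'
from h import *
for n in('top','scene','wrist'):
    C,im=snap(n,n+'0.png'); print(n,C[0][0,0],-C[1].T@C[2],manip.calibration(n)['rvec'])
s=manip.observe(); print(s)
E
```

```text
top 417.66513021954233 [0.39013501 0.01974462 1.3403623 ] [ 2.14225633 -2.18055214  0.15085177]
scene 371.8460138616751 [ 0.97754817 -0.6552605   0.77390187] [ 2.228565    0.65662617 -0.29404095]
wrist 323.89553054862984 [ 0.22039752 -0.61717216  0.3728256 ] [-2.24944746  1.79819639  0.29009172]
{'time': 0.15, 'joint_positions': array([-1.52307381e+00,  2.45671799e-01,  1.55873537e+00,  5.13899319e-05,
        1.33870597e+00, -1.74115393e-01]), 'dq': array([-0.00046714, -0.00270044, -0.0045335 ,  0.00135642, -0.00014106,
       -0.00111515]), 'tau': array([ 1.81059531e-04, -4.29990935e+01, -3.26549613e+01, -1.45373824e-04,
        3.56984492e-03,  1.78015563e-05]), 'ee_pos': array([ 0.14300669, -0.63390036,  0.40382092]), 'tcp_rot': array([ 9.93855166e-01,  1.10685729e-01,  7.29642777e-05, -7.57146190e-04]), 'force': array([-0.06111368,  0.56126281,  0.20327183]), 'ft_torque': array([ 0.08398098, -0.03378678, -0.05115423]), 'finger_force': 0.0, 'grip_width': 1.0009023605330782}
```

View pics/top0.png

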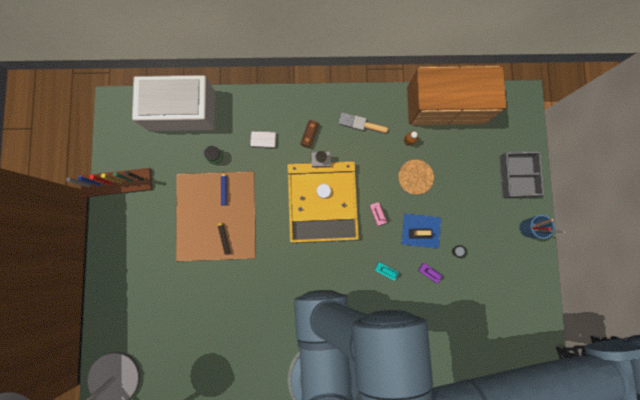

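View pics/scene0.png

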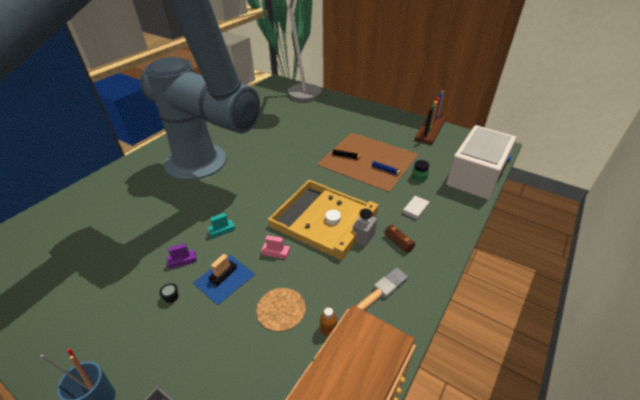

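The top view shows the jig at about (323,202), with the white stone at (324,191) and dark chips around it. The pad holds two barrels, blue (224,190) and black (224,238). Four things are scraper-shaped: pink (378,213), turquoise (387,271), purple (431,272), and black with a wooden grip on the blue mat (422,233). The last one fits the description, and I'll confirm it in an enlarged crop.

```bash
python3 - <<'E'
from h import *
C=cal('top'); im=cv2.imread('pics/top0.png')
c=cv2.resize(im[140:285,285:485],None,fx=4,fy=4,interpolation=cv2.INTER_CUBIC); cv2.imwrite('pics/c1.png',c)
hsv=cv2.cvtColor(im,cv2.COLOR_BGR2HSV)
def big(m,k=1):
    cs,_=cv2.findContours(m.astype(np.uint8),cv2.RETR_EXTERNAL,cv2.CHAIN_APPROX_NONE); return sorted(cs,key=cv2.contourArea)[::-1][:k]
H,S,V=[hsv[...,i].astype(int) for i in range(3)]
def roi(x0,y0,x1,y1):
    m=np.zeros(H.shape,bool); m[y0:y1,x0:x1]=1; return m
def rep(n,m,z):
    c=big(m)[0]; b=cv2.boxPoints(cv2.minAreaRect(c)); P=ray(C,b,z); print(n,cv2.contourArea(c).round(),'centre',P.mean(0).round(4),'sides',np.linalg.norm(P[1]-P[0]).round(3),np.linalg.norm(P[2]-P[1]).round(3),'dir',np.degrees(np.arctan2(*(P[1]-P[0])[[1,0]])).round(1)); return P
rep('pad',roi(165,160,268,275)&(H<20)&(S>90),.003)
rep('jig',roi(280,155,365,245)&(H>18)&(H<32)&(S>150)&(V>90),.028)
rep('mat',roi(395,205,450,255)&(H>100)&(H<125)&(S>120),.003)
rep('cork',roi(390,150,445,200)&(H<25)&(S>70),.004)
rep('stone',roi(310,180,340,200)&(S<60)&(V>140),.042)
rep('grip',roi(405,222,440,243)&(H<30)&(S>60)&(V>150),.058)
rep('blue',roi(210,165,240,212)&(H>100)&(H<130)&(S>80),.021)
rep('black',roi(210,215,240,262)&(V<60),.021)
E
```

```text
Traceback (most recent call last):
AttributeError: 'float' object has no attribute 'round'
```

View pics/c1.png

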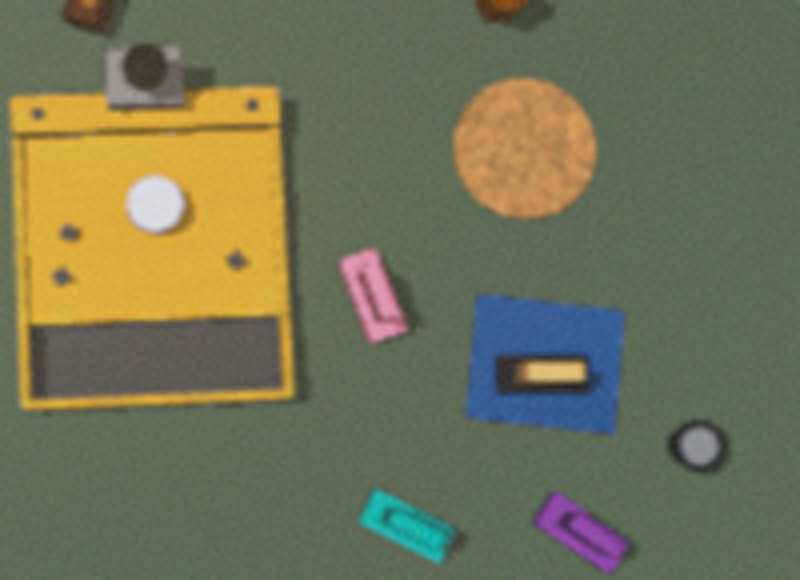

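The crop shows the black scraper with its wooden grip on the blue mat, which confirms it is the one meant. It also shows the stone and three chips on the bed at crop (70,233), (62,277) and (236,261). The two dark dots on the bar are screws.

```bash
cat > m.py <<'E'
from h import *
def big(m):
    cs,_=cv2.findContours(m.astype(np.uint8),cv2.RETR_EXTERNAL,cv2.CHAIN_APPROX_NONE); return max(cs,key=cv2.contourArea)
def roi(x0,y0,x1,y1):
    m=np.zeros((400,640),bool); m[y0:y1,x0:x1]=1; return m
def hsv(im):
    h=cv2.cvtColor(im,cv2.COLOR_RGB2HSV).astype(int); return h[...,0],h[...,1],h[...,2]
def rep(C,n,m,z):
    c=big(m); b=cv2.boxPoints(cv2.minAreaRect(c)); P=ray(C,b,z); d=[P[1]-P[0],P[2]-P[1]]; d.sort(key=np.linalg.norm)
    print(n,int(cv2.contourArea(c)),'px',b.mean(0).round(),'centre',P.mean(0).round(4),'sides',[round(float(np.linalg.norm(q)),3) for q in d],'longdir',round(float(np.degrees(np.arctan2(d[1][1],d[1][0]))%180),1)); return P
E
python3 - <<'E'
from m import *
C=cal('top'); im=cv2.imread('pics/top0.png')[:,:,::-1].copy(); H,S,V=hsv(im)
def r(n,m,z):
    try: rep(C,n,m,z)
    except Exception as e: print(n,e)
r('pad',roi(165,160,268,275)&(H<20)&(S>90),.003)
r('jig',roi(280,155,365,245)&(H>18)&(H<32)&(S>150)&(V>90),.028)
r('bed',roi(280,155,365,245)&(H>18)&(H<32)&(S>150)&(V>90),.022)
r('mat',roi(395,205,450,255)&(H>100)&(H<125)&(S>120),.003)
r('cork',roi(390,150,445,200)&(H<25)&(S>70),.004)
r('stone',roi(310,180,340,200)&(S<60)&(V>140),.042)
r('grip',roi(405,222,440,243)&(H<30)&(S>60)&(V>150),.058)
r('blue',roi(210,165,240,212)&(H>100)&(H<130)&(S>80),.021)
r('black',roi(210,215,240,262)&(V<60),.021)
r('trough',roi(285,215,362,242)&(S<60)&(V<110),.003)
r('ptop',roi(310,145,332,166)&(V<70),.096)
for u in [(70,233),(62,277),(236,261)]: print('chip',ray(C,np.array(u)/4+[285,140],.031).round(3))
E
```

```text
pad 6692 px [215. 216.] centre [0.51   0.3425 0.003 ] sides [0.252, 0.286] longdir 0.1
jig 4991 px [322. 202.] centre [ 0.5457 -0.002   0.028 ] sides [0.218, 0.249] longdir 0.8
bed 4991 px [322. 202.] centre [ 0.5464 -0.0021  0.022 ] sides [0.219, 0.25] longdir 0.8
mat 1060 px [421. 231.] centre [ 0.4484 -0.3164  0.003 ] sides [0.099, 0.119] longdir 83.3
cork 990 px [416. 176.] centre [ 0.6242 -0.3083  0.004 ] sides [0.116, 0.118] longdir 89.1
stone 137 px [324. 190.] centre [ 0.5774 -0.0056  0.042 ] sides [0.041, 0.041] longdir 178.8
grip 42 px [423. 232.] centre [ 0.4397 -0.3083  0.058 ] sides [0.009, 0.043] longdir 89.0
blue 106 px [223. 190.] centre [0.586  0.3139 0.021 ] sides [0.013, 0.087] longdir 0.6
black 11 px [227. 249.] centre [0.4007 0.2994 0.021 ] sides [0.012, 0.019] longdir 0.6
trough 950 px [323. 229.] centre [ 0.459  -0.0035  0.003 ] sides [0.054, 0.195] longdir 91.6
ptop 57 px [321. 156.] centre [0.6742 0.0011 0.096 ] sides [0.024, 0.028] longdir 178.9
chip [[0.555 0.061 0.031]]
chip [[0.521 0.068 0.031]]
chip [[ 0.531 -0.07   0.031]]
```

```bash
python3 -m handwheel '[{"tx":0.04,"ty":0.07,"rz":-0.012},{"tx":0.04,"ty":0.07,"rz":-0.012},{"tx":0.04,"ty":0.07,"rz":-0.012},{"tx":0.04,"ty":0.07,"rz":-0.012},{"tx":0.04,"ty":0.07,"rz":-0.012},{"tx":0.04,"ty":0.07,"rz":-0.012},{"tx":0.04,"ty":0.07,"rz":-0.012},{"tx":0.04,"ty":0.07,"rz":-0.012},{"tx":0.04,"ty":0.07,"rz":-0.012},{"tx":0.04,"ty":0.07,"rz":-0.012},{"tx":0.04,"ty":0.07,"rz":-0.012},{"tx":0.04,"ty":0.07,"rz":-0.012}]'; python3 -m handwheel '[{},{}]'; python3 - <<'E'
from h import *
C,im=snap('wrist','w1.png'); print(-C[1].T@C[2],C[1][2]); snap('top','t1.png')
E
```

```text
[ 0.22039955 -0.61721465  0.37296747] [-0.30541414 -0.06750392 -0.94982389]validation failed for argument at $[0]...
validation failed for argument at $[0]...
```

View pics/w1.png

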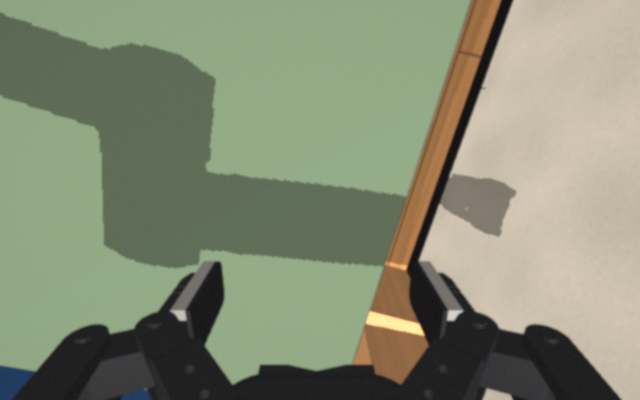

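The wrist picture shows only the desk edge and the fingers, because the call was refused. The rows probably need all seven fields.

```bash
python3 -m handwheel '[{"tx":0.04,"ty":0.07,"tz":0,"rx":0,"ry":0,"rz":-0.012,"jaw":1},{"tx":0.04,"ty":0.07,"tz":0,"rx":0,"ry":0,"rz":-0.012,"jaw":1},{"tx":0.04,"ty":0.07,"tz":0,"rx":0,"ry":0,"rz":-0.012,"jaw":1},{"tx":0.04,"ty":0.07,"tz":0,"rx":0,"ry":0,"rz":-0.012,"jaw":1},{"tx":0.04,"ty":0.07,"tz":0,"rx":0,"ry":0,"rz":-0.012,"jaw":1},{"tx":0.04,"ty":0.07,"tz":0,"rx":0,"ry":0,"rz":-0.012,"jaw":1},{"tx":0.04,"ty":0.07,"tz":0,"rx":0,"ry":0,"rz":-0.012,"jaw":1},{"tx":0.04,"ty":0.07,"tz":0,"rx":0,"ry":0,"rz":-0.012,"jaw":1},{"tx":0.04,"ty":0.07,"tz":0,"rx":0,"ry":0,"rz":-0.012,"jaw":1},{"tx":0.04,"ty":0.07,"tz":0,"rx":0,"ry":0,"rz":-0.012,"jaw":1},{"tx":0.04,"ty":0.07,"tz":0,"rx":0,"ry":0,"rz":-0.012,"jaw":1},{"tx":0.04,"ty":0.07,"tz":0,"rx":0,"ry":0,"rz":-0.012,"jaw":1}]'; python3 -m handwheel '[{"jaw":1}]' || python3 -m handwheel '[{"tx":0,"ty":0,"tz":0,"rx":0,"ry":0,"rz":0,"jaw":1}]'; python3 - <<'E'
from h import *
C,im=snap('wrist','w2.png'); print(-C[1].T@C[2],C[1][2])
E
```

```text
time: 1.75
ee_pos: [0.5036, -0.002, 0.405]
tcp_rot: [1.0, -0.002, 0.0, 0.0]
force: [0.9, -0.7, 0.6]
grip_width: 0.999
finger_force: 0.0
time: 1.88
ee_pos: [0.5039, -0.0009, 0.4046]
tcp_rot: [1.0, 0.001, -0.0, -0.0]
force: [-0.7, -1.7, 0.2]
grip_width: 1.004
finger_force: 0.0
[ 0.58322879 -0.00174321  0.37371077] [-3.13126744e-01 -3.46427314e-04 -9.49711283e-01]validation failed for argument at $[0]...
```

View pics/w2.png

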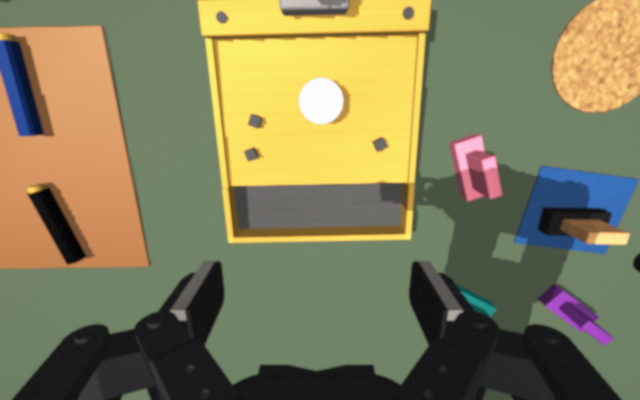

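The wrist view covers the jig (bed x 215–420, y 35–186), the stone (321,100) and three chips at (255,121), (251,154) and (380,144). It also covers the blue barrel with its mouth at (8,38), the black barrel with its mouth at (37,188), the scraper and the mats.

```bash
python3 - <<'E'
from m import *
im=cv2.imread('pics/w2.png')[:,:,::-1].copy(); C=cal('wrist'); H,S,V=hsv(im)
Y=(H>18)&(H<34)&(S>140)&(V>90)
# bed front edge: per column, last yellow->dark between rows 170..200
pts=[]
for u in range(245,400,3):
    col=V[165:205,u].astype(float); k=np.argmin(np.diff(cv2.GaussianBlur(col[:,None],(1,3),0)[:,0])); pts.append((u,165+k+.5))
def line(p,z,n):
    P=ray(C,p,z); l=cv2.fitLine(P[:,:2].astype(np.float32),cv2.DIST_HUBER,0,.01,.01).ravel(); print(n,l.round(4),'ang',np.degrees(np.arctan2(l[1],l[0]))); return l
l=line(pts,.022,'frontedge')
# trough outer wall top outer edge bottom rows
L=[];Rr=[]
for v in range(60,230,3):
    r=np.where(Y[v,195:440])[0]; L.append((195+r[0],v)); Rr.append((196+r[-1],v))
line(L,.028,'left outer rail'); line(Rr,.028,'right outer')
r=rep(C,'stone',roi(290,70,350,130)&(S<50)&(V>150),.042)
for b in [(240,108,270,135),(238,142,264,167),(366,132,394,158)]: rep(C,'chip',roi(*b)&(V<110),.027)
rep(C,'blue',roi(0,30,50,140)&(H>100)&(H<130)&(S>80),.015)
rep(C,'black',roi(20,180,95,270)&((V<75)),.015)
rep(C,'grip',roi(555,215,630,245)&(H<30)&(V>130),.058)
rep(C,'mat',roi(505,160,640,260)&(H>100)&(H<125)&(S>120),.003)
cv2.imwrite('pics/c2.png',cv2.resize(im[:,:,::-1][150:260,490:640],None,fx=4,fy=4))
E
```

```text
frontedge [ 0.0216 -0.9998  0.4854 -0.0095] ang -88.75958
left outer rail [0.9999 0.0119 0.5288 0.1007] ang 0.68138415
right outer [ 0.9997  0.0242  0.5286 -0.1116] ang 1.388078
stone 1545 px [320. 100.] centre [ 0.5753 -0.0078  0.042 ] sides [0.041, 0.042] longdir 1.4
chip 22 px [257. 121.] centre [0.5552 0.058  0.027 ] sides [0.007, 0.008] longdir 150.1
chip 39 px [253. 153.] centre [0.5214 0.0643 0.027 ] sides [0.009, 0.009] longdir 176.7
chip 41 px [379. 144.] centre [ 0.5313 -0.0706  0.027 ] sides [0.008, 0.008] longdir 29.5
blue 2070 px [17. 87.] centre [0.5864 0.3089 0.015 ] sides [0.026, 0.094] longdir 0.4
black 1524 px [ 58. 225.] centre [0.4307 0.3056 0.015 ] sides [0.027, 0.093] longdir 14.5
grip 647 px [608. 233.] centre [ 0.4412 -0.313   0.058 ] sides [0.027, 0.045] longdir 90.0
mat 5112 px [576. 210.] centre [ 0.4446 -0.3209  0.003 ] sides [0.101, 0.137] longdir 82.2
```

```bash
python3 -m handwheel '[{"tx":0.048,"ty":-0.003,"tz":0,"rx":0,"ry":0,"rz":0.006,"jaw":0.75},{"tx":0.048,"ty":-0.003,"tz":0,"rx":0,"ry":0,"rz":0.006,"jaw":0.75},{"tx":0,"ty":0,"tz":-0.08,"rx":0,"ry":0,"rz":0,"jaw":0.75},{"tx":0,"ty":0,"tz":-0.08,"rx":0,"ry":0,"rz":0,"jaw":0.75},{"tx":0,"ty":0,"tz":-0.07,"rx":0,"ry":0,"rz":0,"jaw":0.75},{"tx":0,"ty":0,"tz":-0.03,"rx":0,"ry":0,"rz":0,"jaw":0.75},{"tx":0,"ty":0,"tz":-0.012,"rx":0,"ry":0,"rz":0,"jaw":0.75},{"tx":0,"ty":0,"tz":0,"rx":0,"ry":0,"rz":0,"jaw":0.75},{"tx":0,"ty":0,"tz":0,"rx":0,"ry":0,"rz":0,"jaw":0.75}]' ; python3 -m handwheel '[{"tx":0,"ty":0,"tz":0,"rx":0,"ry":0,"rz":0,"jaw":0.4},{"tx":0,"ty":0,"tz":0,"rx":0,"ry":0,"rz":0,"jaw":0.2},{"tx":0,"ty":0,"tz":0,"rx":0,"ry":0,"rz":0,"jaw":0.2},{"tx":0,"ty":0,"tz":0,"rx":0,"ry":0,"rz":0,"jaw":0.2},{"tx":0,"ty":0,"tz":0,"rx":0,"ry":0,"rz":0,"jaw":0.2},{"tx":0,"ty":0,"tz":0,"rx":0,"ry":0,"rz":0,"jaw":0.2}]' 50
```

```text
time: 3.05
ee_pos: [0.5757, -0.0091, 0.2024]
tcp_rot: [1.0, 0.007, 0.001, 0.0]
force: [-0.2, -0.5, 0.7]
grip_width: 0.748
finger_force: 0.0
time: 3.8
ee_pos: [0.5757, -0.0086, 0.2024]
tcp_rot: [1.0, 0.007, 0.001, 0.0]
force: [-1.3, 0.4, 4.9]
grip_width: 0.489
finger_force: 50.3
```

```bash
python3 -m handwheel '[{"tx":0,"ty":0,"tz":0.03,"rx":0,"ry":0,"rz":0,"jaw":0.2},{"tx":0,"ty":0,"tz":0.05,"rx":0,"ry":0,"rz":0,"jaw":0.2},{"tx":0,"ty":0,"tz":0.04,"rx":0,"ry":0,"rz":0,"jaw":0.2},{"tx":0.01,"ty":-0.06,"tz":0,"rx":0,"ry":0,"rz":0,"jaw":0.2},{"tx":0.01,"ty":-0.07,"tz":0,"rx":0,"ry":0,"rz":0,"jaw":0.2},{"tx":0.01,"ty":-0.07,"tz":0,"rx":0,"ry":0,"rz":0,"jaw":0.2},{"tx":0.01,"ty":-0.07,"tz":0,"rx":0,"ry":0,"rz":0,"jaw":0.2},{"tx":0.01,"ty":-0.07,"tz":0,"rx":0,"ry":0,"rz":0,"jaw":0.2},{"tx":0.014,"ty":-0.06,"tz":0,"rx":0,"ry":0,"rz":0,"jaw":0.2},{"tx":0,"ty":0,"tz":0,"rx":0,"ry":0,"rz":0,"jaw":0.2}]' 60; python3 -m handwheel '[{"tx":0,"ty":0,"tz":-0.06,"rx":0,"ry":0,"rz":0,"jaw":0.2},{"tx":0,"ty":0,"tz":-0.05,"rx":0,"ry":0,"rz":0,"jaw":0.2},{"tx":0,"ty":0,"tz":-0.02,"rx":0,"ry":0,"rz":0,"jaw":0.2},{"tx":0,"ty":0,"tz":-0.012,"rx":0,"ry":0,"rz":0,"jaw":0.2},{"tx":0,"ty":0,"tz":0,"rx":0,"ry":0,"rz":0,"jaw":0.2}]'
```

```text
time: 5.05
ee_pos: [0.6229, -0.3117, 0.291]
tcp_rot: [1.0, 0.005, 0.0, 0.001]
force: [0.1, 0.3, -1.2]
grip_width: 0.486
finger_force: 61.1
time: 5.68
ee_pos: [0.6237, -0.3086, 0.1857]
tcp_rot: [1.0, 0.007, 0.001, 0.001]
force: [0.2, 0.2, -1.1]
grip_width: 0.481
finger_force: 61.2
```

```bash
python3 -m handwheel '[{"tx":0,"ty":0,"tz":-0.002,"rx":0,"ry":0,"rz":0,"jaw":0.2},{"tx":0,"ty":0,"tz":0,"rx":0,"ry":0,"rz":0,"jaw":0.6},{"tx":0,"ty":0,"tz":0,"rx":0,"ry":0,"rz":0,"jaw":0.7},{"tx":0,"ty":0,"tz":0,"rx":0,"ry":0,"rz":0,"jaw":0.7},{"tx":0,"ty":0,"tz":0.03,"rx":0,"ry":0,"rz":0,"jaw":0.7},{"tx":0,"ty":0,"tz":0.06,"rx":0,"ry":0,"rz":0,"jaw":0.7},{"tx":0,"ty":0,"tz":0.06,"rx":0,"ry":0,"rz":0,"jaw":0.7}]'; python3 -m handwheel '[{"tx":-0.027,"ty":0,"tz":0,"rx":0,"ry":0,"rz":0.111,"jaw":0.7},{"tx":-0.027,"ty":0,"tz":0,"rx":0,"ry":0,"rz":0.111,"jaw":0.7},{"tx":-0.027,"ty":0,"tz":0,"rx":0,"ry":0,"rz":0.111,"jaw":0.7},{"tx":-0.027,"ty":0,"tz":0,"rx":0,"ry":0,"rz":0.111,"jaw":0.7},{"tx":-0.027,"ty":0,"tz":0,"rx":0,"ry":0,"rz":0.111,"jaw":0.7},{"tx":-0.027,"ty":0,"tz":0,"rx":0,"ry":0,"rz":0.111,"jaw":0.7},{"tx":-0.027,"ty":0,"tz":0,"rx":0,"ry":0,"rz":0.111,"jaw":0.7},{"tx":-0.027,"ty":0,"tz":0,"rx":0,"ry":0,"rz":0.111,"jaw":0.7},{"tx":-0.027,"ty":0,"tz":0,"rx":0,"ry":0,"rz":0.111,"jaw":0.7},{"tx":0,"ty":0,"tz":0,"rx":0,"ry":0,"rz":0,"jaw":0.7},{"tx":0,"ty":0,"tz":0,"rx":0,"ry":0,"rz":0,"jaw":0.7}]'; python3 - <<'E'
from m import *
C,im=snap('top','t2.png');H,S,V=hsv(im)
rep(C,'stone',roi(390,150,445,200)&(S<60)&(V>140),.024)
C,im=snap('wrist','w3.png');H,S,V=hsv(im); rep(C,'grip',(H<25)&(S>60)&(V>150)&roi(150,0,500,270),.061)
E
```

```text
time: 6.55
ee_pos: [0.623, -0.3086, 0.2981]
tcp_rot: [1.0, 0.007, 0.001, 0.0]
force: [1.1, 0.2, -0.1]
grip_width: 0.699
finger_force: 0.0
time: 7.92
ee_pos: [0.4412, -0.3088, 0.2963]
tcp_rot: [0.703, 0.711, 0.0, 0.001]
force: [0.5, 0.2, 0.7]
grip_width: 0.698
finger_force: 0.0
stone 141 px [418. 175.] centre [ 0.6252 -0.3084  0.024 ] sides [0.043, 0.044] longdir 133.6
grip 3080 px [480. 194.] centre [ 0.5493 -0.2943  0.061 ] sides [0.023, 0.081] longdir 100.7
```

View pics/w3.png

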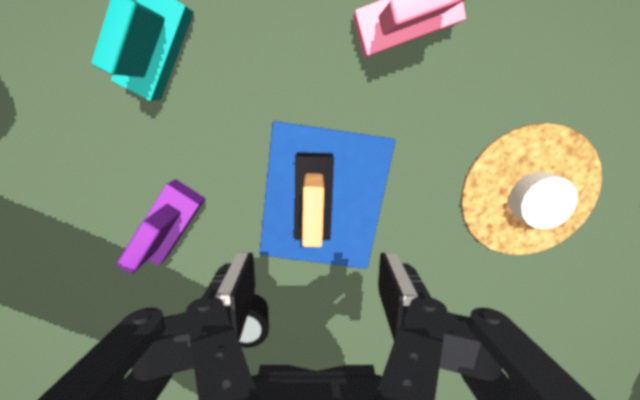

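The stone sits on the cork mat. The scraper's grip is at (313,211), roughly between the fingers.

```bash
python3 - <<'E'
from m import *
im=cv2.imread('pics/w3.png')[:,:,::-1].copy();C=cal('wrist');H,S,V=hsv(im)
rep(C,'griptop',(H<25)&(S>60)&(V>200)&roi(290,150,340,255),.061)
rep(C,'grip',(H<25)&(S>60)&(V>110)&roi(290,150,340,255),.061)
rep(C,'base',(V<45)&roi(285,140,345,245),.021)
E
```

```text
griptop 1341 px [313. 211.] centre [ 0.4381 -0.3052  0.061 ] sides [0.013, 0.051] longdir 88.3
grip 1528 px [313. 210.] centre [ 0.4382 -0.3045  0.061 ] sides [0.015, 0.052] longdir 88.4
base 39 px [314. 155.] centre [ 0.4385 -0.2741  0.021 ] sides [0.002, 0.024] longdir 0.7
```

```bash
python3 -m handwheel '[{"tx":-0.003,"ty":0,"tz":-0.05,"rx":0,"ry":0,"rz":0,"jaw":0.7},{"tx":0,"ty":0,"tz":-0.05,"rx":0,"ry":0,"rz":0,"jaw":0.7},{"tx":0,"ty":0,"tz":-0.025,"rx":0,"ry":0,"rz":0,"jaw":0.7},{"tx":0,"ty":0,"tz":0,"rx":0,"ry":0,"rz":0,"jaw":0.7},{"tx":0,"ty":0,"tz":0,"rx":0,"ry":0,"rz":0,"jaw":0.4},{"tx":0,"ty":0,"tz":0,"rx":0,"ry":0,"rz":0,"jaw":0.2},{"tx":0,"ty":0,"tz":0,"rx":0,"ry":0,"rz":0,"jaw":0},{"tx":0,"ty":0,"tz":0,"rx":0,"ry":0,"rz":0,"jaw":0},{"tx":0,"ty":0,"tz":0,"rx":0,"ry":0,"rz":0,"jaw":0},{"tx":0,"ty":0,"tz":0,"rx":0,"ry":0,"rz":0,"jaw":0},{"tx":0,"ty":0,"tz":0,"rx":0,"ry":0,"rz":0,"jaw":0}]' 80
```

```text
time: 9.4
ee_pos: [0.4391, -0.3092, 0.2029]
tcp_rot: [0.703, 0.712, -0.0, 0.001]
force: [0.1, 0.9, 6.7]
grip_width: 0.154
finger_force: 78.7
```

```bash
python3 -m handwheel '[{"tx":0,"ty":0,"tz":0.03,"rx":0,"ry":0,"rz":0.005,"jaw":0},{"tx":0,"ty":0,"tz":0.05,"rx":0,"ry":0,"rz":0,"jaw":0},{"tx":0,"ty":0,"tz":0.05,"rx":0,"ry":0,"rz":0,"jaw":0},{"tx":0.03,"ty":0.07,"tz":0,"rx":0,"ry":0,"rz":0,"jaw":0},{"tx":0.03,"ty":0.07,"tz":0,"rx":0,"ry":0,"rz":0,"jaw":0},{"tx":0.03,"ty":0.07,"tz":0,"rx":0,"ry":0,"rz":0,"jaw":0},{"tx":0.03,"ty":0.07,"tz":0,"rx":0,"ry":0,"rz":0,"jaw":0},{"tx":0.03,"ty":0.07,"tz":0,"rx":0,"ry":0,"rz":0,"jaw":0},{"tx":0.03,"ty":0.07,"tz":0,"rx":0,"ry":0,"rz":0,"jaw":0},{"tx":0.029,"ty":0.067,"tz":0,"rx":0,"ry":0,"rz":0,"jaw":0},{"tx":0,"ty":0,"tz":0,"rx":0,"ry":0,"rz":0,"jaw":0}]'; python3 - <<'E'
from m import *
C,im=snap('scene','s1.png'); cv2.imwrite('pics/c3.png',cv2.resize(im[130:280,200:420,::-1],None,fx=3,fy=3))
E
```

```text
time: 10.78
ee_pos: [0.5956, 0.0598, 0.2985]
tcp_rot: [0.698, 0.716, 0.0, -0.0]
force: [-0.2, -0.4, -2.7]
grip_width: 0.149
finger_force: 78.3
```

View pics/c3.png

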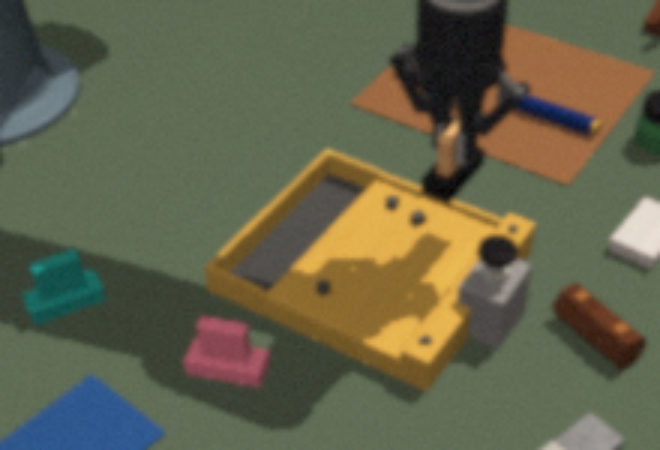

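The crop shows the scraper held upright over the back of the bed, with three chips in front of it.

```bash
python3 -m handwheel '[{"tx":0,"ty":-0.008,"tz":-0.05,"rx":0,"ry":0,"rz":0,"jaw":0},{"tx":0,"ty":0,"tz":-0.04,"rx":0,"ry":0,"rz":0,"jaw":0},{"tx":0,"ty":0,"tz":0,"rx":0,"ry":0,"rz":0,"jaw":0},{"tx":0,"ty":0,"tz":0,"rx":0,"ry":0,"rz":0,"jaw":0}]'; python3 - <<'E'
from h import *
p=[];
for i in range(4): p.append(manip.observe()['ee_pos']); manip.get_image('top')
print(np.array(p).round(4), R.from_quat(manip.observe()['tcp_rot']).as_matrix()[:,1])
E
```

```text
time: 11.32
ee_pos: [0.5956, 0.0499, 0.2326]
tcp_rot: [0.7, 0.714, 0.0, 0.001]
force: [1.1, 0.4, -1.6]
grip_width: 0.151
finger_force: 78.1
[[0.5956 0.0499 0.2326]
 [0.5959 0.0501 0.2332]
 [0.596  0.0502 0.2334]
 [0.5959 0.0504 0.2333]] [0.9997827  0.02067115 0.00269206]
```

```bash
python3 -m handwheel '[{"tx":0,"ty":0,"tz":-0.011,"rx":0,"ry":0,"rz":0,"jaw":0},{"tx":0,"ty":0,"tz":-0.005,"rx":0,"ry":0,"rz":0,"jaw":0},{"tx":0,"ty":0,"tz":0,"rx":0,"ry":0,"rz":0,"jaw":0}]'; python3 -m handwheel '[{"tx":-0.010,"ty":0,"tz":0,"rx":0,"ry":0,"rz":0,"jaw":0},{"tx":-0.013,"ty":0,"tz":0,"rx":0,"ry":0,"rz":0,"jaw":0},{"tx":-0.013,"ty":0,"tz":0,"rx":0,"ry":0,"rz":0,"jaw":0},{"tx":-0.013,"ty":-0.001,"tz":0,"rx":0,"ry":0,"rz":0,"jaw":0},{"tx":-0.013,"ty":0,"tz":0,"rx":0,"ry":0,"rz":0,"jaw":0},{"tx":-0.013,"ty":-0.001,"tz":0,"rx":0,"ry":0,"rz":0,"jaw":0},{"tx":-0.013,"ty":0,"tz":0,"rx":0,"ry":0,"rz":0,"jaw":0},{"tx":-0.013,"ty":-0.001,"tz":0,"rx":0,"ry":0,"rz":0,"jaw":0},{"tx":-0.013,"ty":0,"tz":0,"rx":0,"ry":0,"rz":0,"jaw":0},{"tx":-0.012,"ty":0,"tz":0,"rx":0,"ry":0,"rz":0,"jaw":0},{"tx":-0.013,"ty":0,"tz":0,"rx":0,"ry":0,"rz":0,"jaw":0},{"tx":0,"ty":0,"tz":0,"rx":0,"ry":0,"rz":0,"jaw":0}]'
```

```text
time: 11.9
ee_pos: [0.596, 0.0508, 0.2219]
tcp_rot: [0.7, 0.715, -0.0, 0.0]
force: [-7.4, 0.3, 16.5]
grip_width: 0.154
finger_force: 80.9
time: 13.4
ee_pos: [0.4926, 0.0481, 0.2219]
tcp_rot: [0.7, 0.714, 0.002, 0.003]
force: [1.8, -0.3, 8.3]
grip_width: 0.15
finger_force: 79.9
```

```bash
python3 -m handwheel '[{"tx":0,"ty":0,"tz":0.06,"rx":0,"ry":0,"rz":0,"jaw":0},{"tx":0.04,"ty":-0.05,"tz":0,"rx":0,"ry":0,"rz":0,"jaw":0},{"tx":0.04,"ty":-0.05,"tz":0,"rx":0,"ry":0,"rz":0,"jaw":0},{"tx":0.04,"ty":-0.048,"tz":0,"rx":0,"ry":0,"rz":0,"jaw":0},{"tx":0,"ty":0,"tz":0,"rx":0,"ry":0,"rz":0,"jaw":0},{"tx":0,"ty":0,"tz":-0.04,"rx":0,"ry":0,"rz":0,"jaw":0},{"tx":0,"ty":0,"tz":-0.015,"rx":0,"ry":0,"rz":0,"jaw":0},{"tx":0,"ty":0,"tz":-0.004,"rx":0,"ry":0,"rz":0,"jaw":0},{"tx":0,"ty":0,"tz":0,"rx":0,"ry":0,"rz":0,"jaw":0}]'; python3 -m handwheel '[{"tx":-0.010,"ty":0,"tz":0,"rx":0,"ry":0,"rz":0,"jaw":0},{"tx":-0.012,"ty":0,"tz":0,"rx":0,"ry":0,"rz":0,"jaw":0},{"tx":-0.012,"ty":0,"tz":0,"rx":0,"ry":0,"rz":0,"jaw":0},{"tx":-0.012,"ty":-0.001,"tz":0,"rx":0,"ry":0,"rz":0,"jaw":0},{"tx":-0.012,"ty":0,"tz":0,"rx":0,"ry":0,"rz":0,"jaw":0},{"tx":-0.012,"ty":-0.001,"tz":0,"rx":0,"ry":0,"rz":0,"jaw":0},{"tx":-0.012,"ty":0,"tz":0,"rx":0,"ry":0,"rz":0,"jaw":0},{"tx":-0.012,"ty":-0.001,"tz":0,"rx":0,"ry":0,"rz":0,"jaw":0},{"tx":-0.013,"ty":0,"tz":0,"rx":0,"ry":0,"rz":0,"jaw":0},{"tx":-0.013,"ty":0,"tz":0,"rx":0,"ry":0,"rz":0,"jaw":0},{"tx":0,"ty":0,"tz":0,"rx":0,"ry":0,"rz":0,"jaw":0}]'; python3 -m handwheel '[{"tx":0,"ty":0,"tz":0.06,"rx":0,"ry":0,"rz":0,"jaw":0},{"tx":0,"ty":-0.05,"tz":0.05,"rx":0,"ry":0,"rz":0,"jaw":0},{"tx":0,"ty":-0.075,"tz":0,"rx":0,"ry":0,"rz":0,"jaw":0},{"tx":0,"ty":0,"tz":0,"rx":0,"ry":0,"rz":0,"jaw":0}]'; python3 - <<'E'
from m import *
C,im=snap('scene','s2.png'); cv2.imwrite('pics/c4.png',cv2.resize(im[150:280,220:420,::-1],None,fx=4,fy=4))
snap('top','t3.png')
E
```

```text
time: 14.52
ee_pos: [0.5808, -0.0619, 0.2218]
tcp_rot: [0.699, 0.715, -0.001, -0.001]
force: [-5.5, 2.0, 10.0]
grip_width: 0.154
finger_force: 80.8
time: 15.9
ee_pos: [0.4912, -0.065, 0.2218]
tcp_rot: [0.7, 0.714, 0.001, 0.002]
force: [0.4, -0.6, 8.2]
grip_width: 0.151
finger_force: 80.6
time: 16.4
ee_pos: [0.4901, -0.1609, 0.3025]
tcp_rot: [0.701, 0.713, -0.0, -0.0]
force: [-0.1, 0.4, -1.6]
grip_width: 0.148
finger_force: 79.0
```

View pics/c4.png

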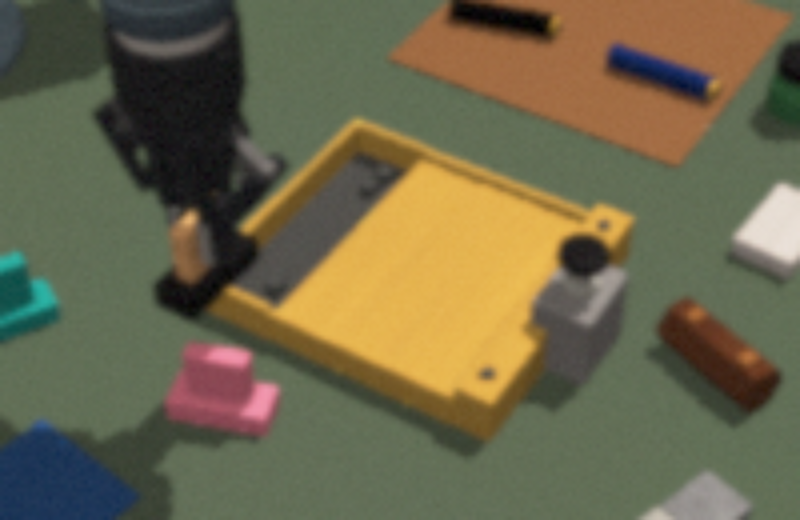

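The bed is clear and all three chips lie in the trough, near crop (375,175) and (275,290). Next I return the scraper.

```bash
python3 -m handwheel '[{"tx":-0.02,"ty":-0.07,"tz":0,"rx":0,"ry":0,"rz":0,"jaw":0},{"tx":-0.02,"ty":-0.07,"tz":0,"rx":0,"ry":0,"rz":0,"jaw":0},{"tx":-0.017,"ty":-0.067,"tz":0,"rx":0,"ry":0,"rz":0,"jaw":0},{"tx":0,"ty":0,"tz":-0.06,"rx":0,"ry":0,"rz":0,"jaw":0},{"tx":0,"ty":0,"tz":-0.05,"rx":0,"ry":0,"rz":0,"jaw":0},{"tx":0,"ty":0,"tz":-0.015,"rx":0,"ry":0,"rz":0,"jaw":0},{"tx":0,"ty":0,"tz":0,"rx":0,"ry":0,"rz":0,"jaw":0}]';  python3 -m handwheel '[{"tx":0,"ty":0,"tz":-0.004,"rx":0,"ry":0,"rz":0,"jaw":0},{"tx":0,"ty":0,"tz":-0.003,"rx":0,"ry":0,"rz":0,"jaw":0},{"tx":0,"ty":0,"tz":0,"rx":0,"ry":0,"rz":0,"jaw":0}]'
```

```text
time: 17.38
ee_pos: [0.4483, -0.3128, 0.2084]
tcp_rot: [0.699, 0.715, 0.0, -0.001]
force: [-0.6, -0.2, -1.1]
grip_width: 0.151
finger_force: 78.7
time: 17.75
ee_pos: [0.4484, -0.3139, 0.2042]
tcp_rot: [0.7, 0.714, -0.0, 0.0]
force: [-0.5, -0.5, -1.3]
grip_width: 0.15
finger_force: 78.7
```

```bash
python3 -m handwheel '[{"tx":0,"ty":0,"tz":-0.002,"rx":0,"ry":0,"rz":0,"jaw":0},{"tx":0,"ty":0,"tz":0,"rx":0,"ry":0,"rz":0,"jaw":0},{"tx":0,"ty":0,"tz":0,"rx":0,"ry":0,"rz":0,"jaw":0.3},{"tx":0,"ty":0,"tz":0,"rx":0,"ry":0,"rz":0,"jaw":0.6},{"tx":0,"ty":0,"tz":0,"rx":0,"ry":0,"rz":0,"jaw":0.6},{"tx":0,"ty":0,"tz":0.04,"rx":0,"ry":0,"rz":0,"jaw":0.6},{"tx":0,"ty":0,"tz":0.08,"rx":0,"ry":0,"rz":0,"jaw":0.6},{"tx":0,"ty":0,"tz":0.08,"rx":0,"ry":0,"rz":0,"jaw":0.6},{"tx":0,"ty":0,"tz":0.08,"rx":0,"ry":0,"rz":0,"jaw":0.6}]'; python3 -m handwheel '[{"tx":0.001,"ty":0.07,"tz":0,"rx":0,"ry":0,"rz":-0.1,"jaw":0.6},{"tx":0.001,"ty":0.07,"tz":0,"rx":0,"ry":0,"rz":-0.1,"jaw":0.6},{"tx":0.001,"ty":0.07,"tz":0,"rx":0,"ry":0,"rz":-0.1,"jaw":0.6},{"tx":0.001,"ty":0.07,"tz":0,"rx":0,"ry":0,"rz":-0.1,"jaw":0.6},{"tx":0.001,"ty":0.07,"tz":0,"rx":0,"ry":0,"rz":-0.1,"jaw":0.6},{"tx":0.001,"ty":0.07,"tz":0,"rx":0,"ry":0,"rz":-0.1,"jaw":0.6},{"tx":0.001,"ty":0.07,"tz":0,"rx":0,"ry":0,"rz":-0.1,"jaw":0.6},{"tx":0.001,"ty":0.07,"tz":0,"rx":0,"ry":0,"rz":-0.1,"jaw":0.6},{"tx":0.001,"ty":0.07,"tz":0,"rx":0,"ry":0,"rz":-0.1,"jaw":0.6},{"tx":0.001,"ty":0.07,"tz":0,"rx":0,"ry":0,"rz":-0.1,"jaw":0.6},{"tx":0.001,"ty":0.07,"tz":0,"rx":0,"ry":0,"rz":0,"jaw":0.6},{"tx":0.001,"ty":0.05,"tz":0,"rx":0,"ry":0,"rz":0,"jaw":0.6}]'; python3 -m handwheel '[{"tx":0,"ty":0,"tz":0,"rx":0,"ry":0,"rz":0,"jaw":0.6}]'; python3 - <<'E'
from m import *
C,im=snap('wrist','w4.png');H,S,V=hsv(im)
try:
    rep(C,'blue',roi(150,0,500,260)&(H>100)&(H<130)&(S>80),.021)
    rep(C,'black',roi(150,0,500,260)&(V<60),.021)
except Exception as e: print(e)
snap('top','t4.png')
E
```

```text
time: 18.88
ee_pos: [0.448, -0.3136, 0.414]
tcp_rot: [0.7, 0.714, 0.0, 0.0]
force: [0.8, -0.9, -0.1]
grip_width: 0.604
finger_force: 0.0
time: 20.38
ee_pos: [0.4568, 0.3033, 0.4121]
tcp_rot: [1.0, 0.011, 0.0, -0.0]
force: [0.6, -0.6, 0.3]
grip_width: 0.6
finger_force: 0.0
time: 20.5
ee_pos: [0.4568, 0.303, 0.4119]
tcp_rot: [1.0, 0.012, -0.0, 0.0]
force: [-0.6, -0.6, -0.5]
grip_width: 0.603
finger_force: 0.0
blue 1316 px [308.  44.] centre [0.5809 0.3128 0.021 ] sides [0.015, 0.082] longdir 1.4
black 924 px [309. 188.] centre [0.4307 0.3096 0.021 ] sides [0.015, 0.09] longdir 14.9
```

View pics/w4.png

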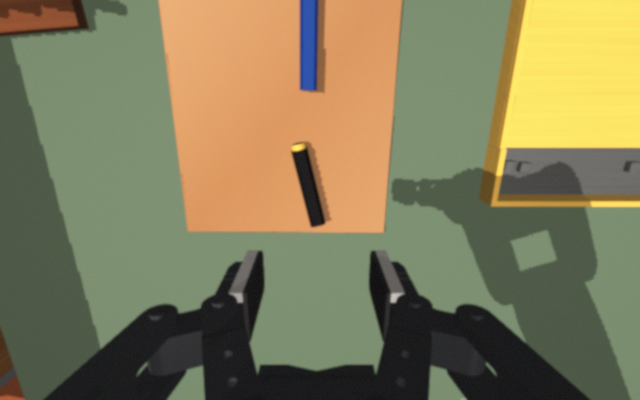

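The pad view shows the black barrel with its brass ring at (299,147) and tail at (318,224). The blue barrel's tail is at (309,90) and its mouth is out of frame. Chips are visible in the trough.

```bash
python3 - <<'E'
from m import *
im=cv2.imread('pics/w4.png')[:,:,::-1].copy();C=cal('wrist');H,S,V=hsv(im)
r=roi(285,135,335,235)
rep(C,'black+ring',r&((V<80)|((H>22)&(H<34)&(S>150)&(V>90))),.018)
rep(C,'blackbody',r&(V<60),.018); rep(C,'ring',r&(H>20)&(H<34)&(S>140)&(V>90),.018)
b=big(roi(290,0,335,100)&(H>100)&(H<130)&(S>80)).reshape(-1,2); print('blue tail',ray(C,(b[b[:,1]==b[:,1].max()].mean(0)),.012).round(4))
for v in(5,40,80): q=b[b[:,1]==v]; print(ray(C,[[q[:,0].min(),v],[q[:,0].max()+1,v]],.018).round(4)[:,:2])
C=cal('top'); im=cv2.imread('pics/t4.png')[:,:,::-1].copy();H,S,V=hsv(im)
rep(C,'blue top',roi(210,165,240,212)&(H>100)&(H<130)&(S>80),.018)
rep(C,'scraper grip',roi(405,218,440,243)&(H<30)&(S>60)&(V>150),.061)
E
```

```text
black+ring 990 px [309. 187.] centre [0.4302 0.3077 0.018 ] sides [0.016, 0.092] longdir 14.7
blackbody 924 px [309. 188.] centre [0.4301 0.3075 0.018 ] sides [0.016, 0.091] longdir 14.7
ring 41 px [297. 148.] centre [0.4775 0.3218 0.018 ] sides [0.007, 0.011] longdir 91.2
blue tail [[0.5404 0.3099 0.012 ]]
[[0.6184 0.3182]
 [0.6188 0.3025]]
[[0.5872 0.318 ]
 [0.5876 0.3018]]
[[0.5491 0.3177]
 [0.5495 0.302 ]]
blue top 107 px [223. 190.] centre [0.5864 0.3146 0.018 ] sides [0.013, 0.087] longdir 0.6
scraper grip 41 px [425. 230.] centre [ 0.4486 -0.3141  0.061 ] sides [0.009, 0.043] longdir 89.0
```

```bash
python3 -m handwheel '[{"tx":-0.016,"ty":0.005,"tz":-0.04,"rx":0,"ry":0,"rz":0.075,"jaw":0.6},{"tx":-0.016,"ty":0.004,"tz":-0.06,"rx":0,"ry":0,"rz":0.075,"jaw":0.6},{"tx":0,"ty":0,"tz":-0.08,"rx":0,"ry":0,"rz":0,"jaw":0.6},{"tx":0,"ty":0,"tz":-0.07,"rx":0,"ry":0,"rz":0,"jaw":0.6},{"tx":0,"ty":0,"tz":-0.04,"rx":0,"ry":0,"rz":0,"jaw":0.6},{"tx":0,"ty":0,"tz":-0.019,"rx":0,"ry":0,"rz":0,"jaw":0.6},{"tx":0,"ty":0,"tz":0,"rx":0,"ry":0,"rz":0,"jaw":0.6},{"tx":0,"ty":0,"tz":0,"rx":0,"ry":0,"rz":0,"jaw":0.6}]'; python3 -m handwheel '[{"tx":0,"ty":0,"tz":0,"rx":0,"ry":0,"rz":0,"jaw":0.4},{"tx":0,"ty":0,"tz":0,"rx":0,"ry":0,"rz":0,"jaw":0.2},{"tx":0,"ty":0,"tz":0,"rx":0,"ry":0,"rz":0,"jaw":0},{"tx":0,"ty":0,"tz":0,"rx":0,"ry":0,"rz":0,"jaw":0},{"tx":0,"ty":0,"tz":0,"rx":0,"ry":0,"rz":0,"jaw":0},{"tx":0,"ty":0,"tz":0,"rx":0,"ry":0,"rz":0,"jaw":0}]' 50
```

```text
time: 21.6
ee_pos: [0.4342, 0.308, 0.1821]
tcp_rot: [0.992, 0.128, 0.001, -0.0]
force: [-0.3, 0.1, -0.3]
grip_width: 0.603
finger_force: 0.0
time: 22.35
ee_pos: [0.4337, 0.3082, 0.1816]
tcp_rot: [0.992, 0.128, 0.001, -0.0]
force: [-2.1, -0.8, 5.9]
grip_width: 0.191
finger_force: 50.1
```

```bash
python3 -m handwheel '[{"tx":0,"ty":0,"tz":0.03,"rx":0,"ry":0,"rz":0,"jaw":0},{"tx":0,"ty":0,"tz":0.06,"rx":0,"ry":0,"rz":0,"jaw":0},{"tx":0,"ty":0,"tz":0.043,"rx":0,"ry":0,"rz":0,"jaw":0},{"tx":0.028,"ty":-0.064,"tz":0,"rx":0,"ry":0,"rz":-0.05,"jaw":0},{"tx":0.028,"ty":-0.064,"tz":0,"rx":0,"ry":0,"rz":-0.05,"jaw":0},{"tx":0.028,"ty":-0.064,"tz":0,"rx":0,"ry":0,"rz":-0.05,"jaw":0},{"tx":0.028,"ty":-0.064,"tz":0,"rx":0,"ry":0,"rz":0,"jaw":0},{"tx":0.028,"ty":-0.064,"tz":0,"rx":0,"ry":0,"rz":0,"jaw":0},{"tx":0.028,"ty":-0.064,"tz":0,"rx":0,"ry":0,"rz":0,"jaw":0},{"tx":0.027,"ty":-0.062,"tz":0,"rx":0,"ry":0,"rz":0,"jaw":0},{"tx":0,"ty":0,"tz":0,"rx":0,"ry":0,"rz":0,"jaw":0},{"tx":0,"ty":0,"tz":0,"rx":0,"ry":0,"rz":0,"jaw":0}]'; python3 - <<'E'
from m import *
C,im=snap('wrist','w5.png'); C,im=snap('scene','s3.png'); cv2.imwrite('pics/c5.png',cv2.resize(im[130:280,220:420,::-1],None,fx=4,fy=4))
E
```

```text
time: 23.85
ee_pos: [0.5791, -0.0262, 0.2798]
tcp_rot: [1.0, 0.01, -0.001, -0.0]
force: [0.5, 0.0, -0.5]
grip_width: 0.197
finger_force: 49.4
```

View pics/w5.png

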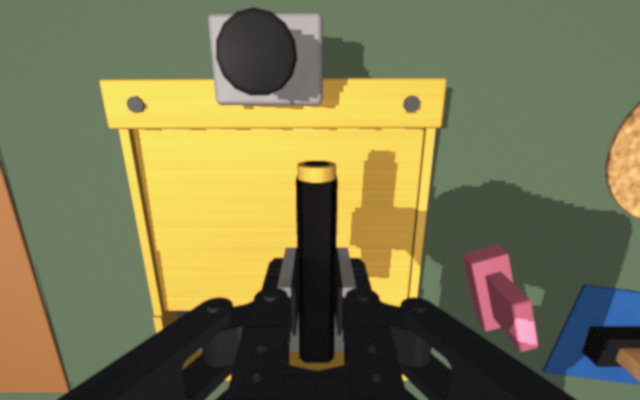

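The black barrel is held straight with its mouth at (317,165), the bar's face edge at row 128, and the plunger head at (257,52).

```bash
python3 - <<'E'
from m import *
im=cv2.imread('pics/w5.png')[:,:,::-1].copy();C=cal('wrist');H,S,V=hsv(im)
print('mouth upper edge',ray(C,[[317,162]],.119).round(4), 'mouth lower', ray(C,[[317,166]],.119).round(4))
# bar front top edge: strongest gradient rows 118..140
p=[]
for u in list(range(150,205,3))+list(range(330,345,3))+list(range(405,425,3)):
    col=V[116:142,u].astype(float); p.append((u,116+np.argmin(np.diff(col))+1))
P=ray(C,p,.040); l=cv2.fitLine(P[:,:2].astype(np.float32),cv2.DIST_HUBER,0,.01,.01).ravel(); print('bar',l.round(4),np.degrees(np.arctan2(l[1],l[0])))
rails=[]
for v in (150,180,210,240):
    r=np.where((H[v]>18)&(H[v]<34)&(S[v]>140)&(V[v]>90))[0]; print(v,ray(C,[[r[0],v],[r[-1]+1,v]],.028).round(4)[:,:2].tolist())
rep(C,'head',roi(205,0,305,105)&(V<70),.096)
c=roi(290,155,345,350)&((V<60))
for v in (190,220,245):
    q=np.where(c[v,290:345])[0]+290; print('axis',ray(C,[[(q[0]+q[-1]+1)/2,v]],.119).round(4))
E
```

```text
mouth upper edge [[ 0.6316 -0.0255  0.119 ]] mouth lower [[ 0.6299 -0.0255  0.119 ]]
bar [ 0.0243 -0.9997  0.6368  0.013 ] -88.60813
150 [[0.6183, 0.1067], [0.623, -0.1058]]
180 [[0.5971, 0.106], [0.6018, -0.1059]]
210 [[0.5746, 0.1059], [0.5794, -0.1067]]
240 [[0.5507, 0.1051], [0.5555, -0.1068]]
head 5200 px [257.  50.] centre [0.6744 0.0014 0.096 ] sides [0.032, 0.034] longdir 0.2
axis [[ 0.6197 -0.0255  0.119 ]]
axis [[ 0.6062 -0.026   0.119 ]]
axis [[ 0.5943 -0.0261  0.119 ]]
```

```bash
python3 -m handwheel '[{"tx":0,"ty":0,"tz":-0.05,"rx":0,"ry":0,"rz":0,"jaw":0},{"tx":0,"ty":0,"tz":-0.04,"rx":0,"ry":0,"rz":0,"jaw":0},{"tx":0,"ty":0,"tz":-0.012,"rx":0,"ry":0,"rz":0,"jaw":0},{"tx":0,"ty":0,"tz":-0.004,"rx":0,"ry":0,"rz":0,"jaw":0},{"tx":0,"ty":0,"tz":0,"rx":0,"ry":0,"rz":0,"jaw":0},{"tx":0,"ty":0,"tz":0,"rx":0,"ry":0,"rz":0,"jaw":0}]'
```

```text
time: 24.7
ee_pos: [0.58, -0.0266, 0.202]
tcp_rot: [1.0, 0.01, 0.001, 0.0]
force: [-0.3, 0.6, 0.4]
grip_width: 0.191
finger_force: 49.4
```

```bash
python3 -m handwheel '[{"tx":0,"ty":0,"tz":-0.002,"rx":0,"ry":0,"rz":0,"jaw":0},{"tx":0,"ty":0,"tz":0,"rx":0,"ry":0,"rz":0,"jaw":0},{"tx":0,"ty":0,"tz":0,"rx":0,"ry":0,"rz":0,"jaw":0.3},{"tx":0,"ty":0,"tz":0,"rx":0,"ry":0,"rz":0,"jaw":0.4},{"tx":0,"ty":0,"tz":0,"rx":0,"ry":0,"rz":0,"jaw":0.4},{"tx":0,"ty":0,"tz":0.04,"rx":0,"ry":0,"rz":0,"jaw":0.4},{"tx":0,"ty":0,"tz":0.08,"rx":0,"ry":0,"rz":0,"jaw":0.4}]'; python3 -m handwheel '[{"tx":0.002,"ty":0.064,"tz":0,"rx":0,"ry":0,"rz":0,"jaw":0.6},{"tx":0.002,"ty":0.064,"tz":0,"rx":0,"ry":0,"rz":0,"jaw":0.6},{"tx":0.002,"ty":0.064,"tz":0,"rx":0,"ry":0,"rz":0,"jaw":0.6},{"tx":0.002,"ty":0.064,"tz":0,"rx":0,"ry":0,"rz":0,"jaw":0.6},{"tx":0.002,"ty":0.064,"tz":0,"rx":0,"ry":0,"rz":0,"jaw":0.6},{"tx":0.002,"ty":0.064,"tz":0,"rx":0,"ry":0,"rz":0,"jaw":0.6},{"tx":0.002,"ty":0.065,"tz":0,"rx":0,"ry":0,"rz":0,"jaw":0.6},{"tx":0,"ty":0,"tz":0,"rx":0,"ry":0,"rz":0,"jaw":0.6},{"tx":0,"ty":0,"tz":0,"rx":0,"ry":0,"rz":0,"jaw":0.6}]'; python3 - <<'E'
from m import *
C,im=snap('wrist','w6.png');H,S,V=hsv(im);m=roi(200,60,440,350)&(H>100)&(H<130)&(S>80)
try: rep(C,'blue',m,.018)
except Exception as e: print(e)
C,im=snap('scene','s4.png');H,S,V=hsv(im); rep(C,'blue scene',roi(330,130,440,200)&(H>100)&(H<130)&(S>80),.012)
im=cv2.imread('pics/scene0.png')[:,:,::-1].copy();H,S,V=hsv(im); rep(C,'blue scene before',roi(330,130,440,200)&(H>100)&(H<130)&(S>80),.012)
C,im=snap('top','t5.png'); a=im[160:245,285:365]; b=cv2.imread('pics/w6.png')[:,:,::-1]
cv2.imwrite('pics/c6.png',np.hstack([cv2.resize(a,None,fx=4,fy=4.7)[:400,:300],b[:,80:560]])[:,:,::-1])
E
```

```text
time: 25.58
ee_pos: [0.5783, -0.0264, 0.2872]
tcp_rot: [1.0, 0.01, -0.003, -0.001]
force: [1.6, -0.7, -0.7]
grip_width: 0.4
finger_force: 0.0
time: 26.7
ee_pos: [0.5899, 0.3099, 0.2887]
tcp_rot: [1.0, 0.01, -0.0, 0.0]
force: [0.4, -0.5, -0.7]
grip_width: 0.601
finger_force: 0.0
blue 2300 px [310. 202.] centre [0.5855 0.3131 0.018 ] sides [0.016, 0.094] longdir 1.5
blue scene 95 px [384. 167.] centre [0.5844 0.3177 0.012 ] sides [0.028, 0.087] longdir 1.7
blue scene before 98 px [384. 167.] centre [0.5846 0.3169 0.012 ] sides [0.029, 0.087] longdir 1.7
```

View pics/c6.png

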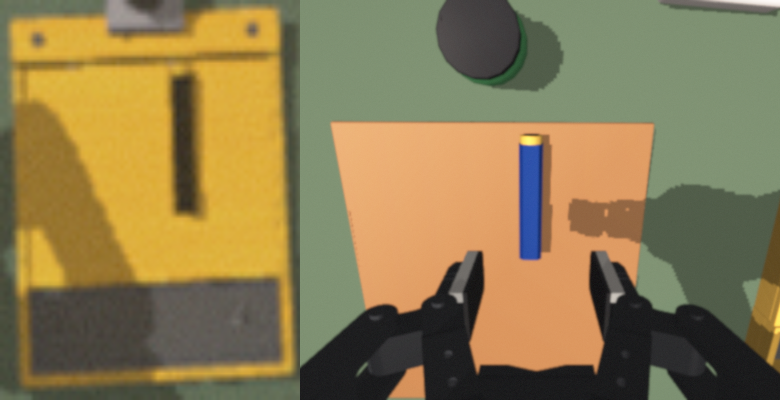

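The black barrel lies square on the bed. The blue barrel is undisturbed under the open fingers at (530,197).

```bash
python3 -m handwheel '[{"tx":0,"ty":0.003,"tz":-0.05,"rx":0,"ry":0,"rz":0,"jaw":0.6},{"tx":0,"ty":0,"tz":-0.05,"rx":0,"ry":0,"rz":0,"jaw":0.6},{"tx":0,"ty":0,"tz":-0.03,"rx":0,"ry":0,"rz":0,"jaw":0.6},{"tx":0,"ty":0,"tz":-0.013,"rx":0,"ry":0,"rz":0,"jaw":0.6},{"tx":0,"ty":0,"tz":0,"rx":0,"ry":0,"rz":0,"jaw":0.6},{"tx":0,"ty":0,"tz":0,"rx":0,"ry":0,"rz":0,"jaw":0.4},{"tx":0,"ty":0,"tz":0,"rx":0,"ry":0,"rz":0,"jaw":0.2},{"tx":0,"ty":0,"tz":0,"rx":0,"ry":0,"rz":0,"jaw":0},{"tx":0,"ty":0,"tz":0,"rx":0,"ry":0,"rz":0,"jaw":0},{"tx":0,"ty":0,"tz":0,"rx":0,"ry":0,"rz":0,"jaw":0},{"tx":0,"ty":0,"tz":0,"rx":0,"ry":0,"rz":0,"jaw":0}]' 50
```

```text
time: 28.22
ee_pos: [0.5907, 0.3127, 0.1836]
tcp_rot: [1.0, 0.01, 0.001, -0.0]
force: [-0.3, 0.5, 6.7]
grip_width: 0.189
finger_force: 50.7
```

```bash
python3 -m handwheel '[{"tx":0,"ty":0,"tz":0.03,"rx":0,"ry":0,"rz":0,"jaw":0},{"tx":0,"ty":0,"tz":0.06,"rx":0,"ry":0,"rz":0,"jaw":0},{"tx":0,"ty":0,"tz":0.04,"rx":0,"ry":0,"rz":0,"jaw":0},{"tx":-0.003,"ty":-0.06,"tz":0,"rx":0,"ry":0,"rz":0,"jaw":0},{"tx":-0.003,"ty":-0.06,"tz":0,"rx":0,"ry":0,"rz":0,"jaw":0},{"tx":-0.003,"ty":-0.06,"tz":0,"rx":0,"ry":0,"rz":0,"jaw":0},{"tx":-0.003,"ty":-0.06,"tz":0,"rx":0,"ry":0,"rz":0,"jaw":0},{"tx":-0.003,"ty":-0.06,"tz":0,"rx":0,"ry":0,"rz":0,"jaw":0},{"tx":0,"ty":-0.06,"tz":0,"rx":0,"ry":0,"rz":0,"jaw":0},{"tx":0,"ty":-0.034,"tz":0,"rx":0,"ry":0,"rz":0,"jaw":0},{"tx":0,"ty":0,"tz":0,"rx":0,"ry":0,"rz":0,"jaw":0},{"tx":0,"ty":0,"tz":0,"rx":0,"ry":0,"rz":0,"jaw":0}]'; python3 - <<'E'
from m import *
C,im=snap('wrist','w7.png');H,S,V=hsv(im); z0=manip.observe()['ee_pos'][2]-.1825+.021
print(z0); c=roi(280,140,360,350)&(H>100)&(H<130)&(S>80)
for v in (185,215,245):
    q=np.where(c[v])[0]; print('axis',ray(C,[[(q[0]+q[-1]+1)/2,v]],z0).round(4)) if len(q) else print(v)
y=np.where((H[140:200,317]>18)&(H[140:200,317]<34)&(V[140:200,317]>90))[0]+140; print(y)
v=np.where(c.any(1))[0][0]; print('blue starts row',v,ray(C,[[317,v]],z0).round(4))
snap('top','t6.png')
E
```

```text
time: 29.72
ee_pos: [0.5787, 0.0175, 0.28]
tcp_rot: [1.0, 0.011, 0.0, -0.0]
force: [-0.6, 0.1, -0.2]
grip_width: 0.191
finger_force: 50.0
0.11831442645959432
axis [[0.6216 0.0173 0.1183]]
axis [[0.6082 0.017  0.1183]]
axis [[0.5939 0.0165 0.1183]]
[140 141 142 143 144 145 146 147 148 149 150 151 152 153 154 155 156 157
 158 159 160 161 162 163 164 169 170 171 172 173 174 175 176 177 178 179
 180 181 182 183 184]
blue starts row 184 [[0.6221 0.0171 0.1183]]
```

```bash
python3 -m handwheel '[{"tx":0,"ty":0,"tz":-0.05,"rx":0,"ry":0,"rz":0,"jaw":0},{"tx":0,"ty":0,"tz":-0.04,"rx":0,"ry":0,"rz":0,"jaw":0},{"tx":0,"ty":0,"tz":-0.01,"rx":0,"ry":0,"rz":0,"jaw":0},{"tx":0,"ty":0,"tz":-0.003,"rx":0,"ry":0,"rz":0,"jaw":0},{"tx":0,"ty":0,"tz":0,"rx":0,"ry":0,"rz":0,"jaw":0},{"tx":0,"ty":0,"tz":0,"rx":0,"ry":0,"rz":0,"jaw":0}]'
```

```text
time: 30.58
ee_pos: [0.5791, 0.017, 0.203]
tcp_rot: [1.0, 0.01, 0.001, 0.0]
force: [-0.5, 0.5, 0.6]
grip_width: 0.19
finger_force: 50.0
```

```bash
python3 -m handwheel '[{"tx":0,"ty":0,"tz":-0.001,"rx":0,"ry":0,"rz":0,"jaw":0},{"tx":0,"ty":0,"tz":0,"rx":0,"ry":0,"rz":0,"jaw":0.3},{"tx":0,"ty":0,"tz":0,"rx":0,"ry":0,"rz":0,"jaw":0.4},{"tx":0,"ty":0,"tz":0,"rx":0,"ry":0,"rz":0,"jaw":0.4},{"tx":0,"ty":0,"tz":0.04,"rx":0,"ry":0,"rz":0,"jaw":0.4},{"tx":-0.05,"ty":0,"tz":0.08,"rx":0,"ry":0,"rz":0,"jaw":0.4},{"tx":-0.05,"ty":-0.02,"tz":0.06,"rx":0,"ry":0,"rz":0,"jaw":0.4},{"tx":0,"ty":0,"tz":0,"rx":0,"ry":0,"rz":0,"jaw":0.4},{"tx":0,"ty":0,"tz":0,"rx":0,"ry":0,"rz":0,"jaw":0.4}]'; python3 - <<'E'
from m import *
C,im=snap('wrist','w8.png');H,S,V=hsv(im)
rep(C,'blue',roi(200,60,440,260)&(H>100)&(H<130)&(S>80),.037)
rep(C,'head',roi(205,0,400,60)&(V<70),.096)
E
```

```text
time: 31.7
ee_pos: [0.508, 0.0019, 0.329]
tcp_rot: [1.0, 0.01, -0.0, -0.0]
force: [-0.2, -0.4, -0.1]
grip_width: 0.402
finger_force: 0.0
blue 2124 px [298. 114.] centre [0.5695 0.0161 0.037 ] sides [0.016, 0.082] longdir 0.8
head 370 px [357.  50.] centre [ 0.6109 -0.0202  0.096 ] sides [0.009, 0.012] longdir 91.2
```

View pics/w8.png

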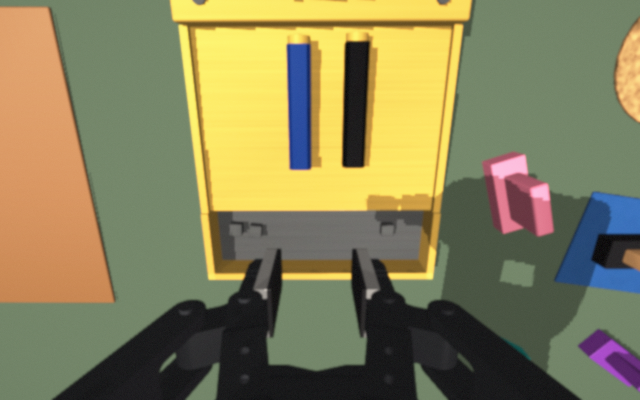

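Both barrels lie on the bed with their mouths towards the bar: blue (299,36) and black (357,35). The three chips are in the trough at (237,230), (256,230) and (388,229).

```bash
python3 - <<'E'
from m import *
C=cal('wrist'); im=cv2.imread('pics/w8.png')[:,:,::-1].copy(); H,S,V=hsv(im)
print(ray(C,[[299,36],[357,35]],.036).round(4)); 
for u in(270,330,385): print(V[12:34,u],H[12:34,u][:3])
print('bar',ray(C,[[299,22],[357,22]],.040).round(4)); print(ray(C,[[300,169],[354,166]],.030).round(4))
E
python3 -m handwheel '[{"tx":0,"ty":0,"tz":0,"rx":0,"ry":0,"rz":0,"jaw":0},{"tx":0.045,"ty":0,"tz":0,"rx":0,"ry":0,"rz":0,"jaw":0},{"tx":0.045,"ty":0,"tz":0,"rx":0,"ry":0,"rz":0,"jaw":0},{"tx":0.045,"ty":0,"tz":0,"rx":0,"ry":0,"rz":0,"jaw":0},{"tx":0.045,"ty":0,"tz":0,"rx":0,"ry":0,"rz":0,"jaw":0},{"tx":0.042,"ty":-0.001,"tz":0,"rx":0,"ry":0,"rz":0,"jaw":0},{"tx":0,"ty":0,"tz":-0.03,"rx":0,"ry":0,"rz":0,"jaw":0},{"tx":0,"ty":0,"tz":-0.03,"rx":0,"ry":0,"rz":0,"jaw":0},{"tx":0,"ty":0,"tz":-0.010,"rx":0,"ry":0,"rz":0,"jaw":0},{"tx":0,"ty":0,"tz":0,"rx":0,"ry":0,"rz":0,"jaw":0},{"tx":0,"ty":0,"tz":0,"rx":0,"ry":0,"rz":0,"jaw":0}]' 30
```

```text
[[ 0.6261  0.0161  0.036 ]
 [ 0.6276 -0.026   0.036 ]]
[253 252 253 253 252 252 249 239 212 163 124 106 105 114 145 188 229 247
 252 252 253 253] [26 26 26]
[253 253 253 253 252 251 248 233 200 151 119 105 106 116 148 178 196 222
 243 251 252 253] [26 26 25]
[252 252 252 252 252 250 245 228 189 143 112 104 106 123 162 212 242 251
 253 252 252 252] [25 25 25]
bar [[ 0.6344  0.016   0.04  ]
 [ 0.6353 -0.025   0.04  ]]
[[ 0.5259  0.0152  0.03  ]
 [ 0.5294 -0.0301  0.03  ]]
time: 33.12
ee_pos: [0.6747, 0.0011, 0.2779]
tcp_rot: [1.0, 0.01, 0.001, 0.0]
force: [0.5, 0.1, 1.1]
grip_width: 0.001
finger_force: 0.0
```

```bash
python3 -m handwheel '[{"tx":0,"ty":0,"tz":-0.005,"rx":0,"ry":0,"rz":0,"jaw":0},{"tx":0,"ty":0,"tz":-0.005,"rx":0,"ry":0,"rz":0,"jaw":0},{"tx":0,"ty":0,"tz":-0.005,"rx":0,"ry":0,"rz":0,"jaw":0},{"tx":0,"ty":0,"tz":-0.005,"rx":0,"ry":0,"rz":0,"jaw":0},{"tx":0,"ty":0,"tz":-0.004,"rx":0,"ry":0,"rz":0,"jaw":0},{"tx":0,"ty":0,"tz":0,"rx":0,"ry":0,"rz":0,"jaw":0}]'; python3 -m handwheel '[{"tx":0,"ty":0,"tz":-0.002,"rx":0,"ry":0,"rz":0,"jaw":0},{"tx":0,"ty":0,"tz":-0.002,"rx":0,"ry":0,"rz":0,"jaw":0},{"tx":0,"ty":0,"tz":0,"rx":0,"ry":0,"rz":0,"jaw":0}]'
```

```text
time: 33.88
ee_pos: [0.6749, 0.0011, 0.2601]
tcp_rot: [1.0, 0.01, 0.0, 0.0]
force: [-4.0, 0.8, 7.1]
grip_width: 0.0
finger_force: 4.0
time: 34.25
ee_pos: [0.6749, 0.0012, 0.2576]
tcp_rot: [1.0, 0.01, 0.0, 0.0]
force: [-4.1, 0.4, 10.3]
grip_width: 0.005
finger_force: 4.7
```

Near the stop. I'll press a little more, until the force jumps, then hold.

```bash
python3 -m handwheel '[{"tx":0,"ty":0,"tz":-0.002,"rx":0,"ry":0,"rz":0,"jaw":0},{"tx":0,"ty":0,"tz":0,"rx":0,"ry":0,"rz":0,"jaw":0}]';python3 -m handwheel '[{"tx":0,"ty":0,"tz":-0.002,"rx":0,"ry":0,"rz":0,"jaw":0},{"tx":0,"ty":0,"tz":0,"rx":0,"ry":0,"rz":0,"jaw":0}]'
```

```text
time: 34.5
ee_pos: [0.6751, 0.0012, 0.2574]
tcp_rot: [1.0, 0.011, -0.0, 0.0]
force: [-8.0, 0.0, 15.7]
grip_width: 0.0
finger_force: 7.8
time: 34.75
ee_pos: [0.6752, 0.0012, 0.2573]
tcp_rot: [1.0, 0.011, -0.0, 0.0]
force: [-11.5, 1.2, 22.2]
grip_width: -0.006
finger_force: 11.1
```

It's on the stop: the position has stalled while the force rises. I'll hold for 1.5 s, then release.

```bash
python3 -m handwheel '[{"tx":0,"ty":0,"tz":0,"rx":0,"ry":0,"rz":0,"jaw":0},{"tx":0,"ty":0,"tz":0,"rx":0,"ry":0,"rz":0,"jaw":0},{"tx":0,"ty":0,"tz":0,"rx":0,"ry":0,"rz":0,"jaw":0},{"tx":0,"ty":0,"tz":0,"rx":0,"ry":0,"rz":0,"jaw":0},{"tx":0,"ty":0,"tz":0,"rx":0,"ry":0,"rz":0,"jaw":0},{"tx":0,"ty":0,"tz":0,"rx":0,"ry":0,"rz":0,"jaw":0},{"tx":0,"ty":0,"tz":0,"rx":0,"ry":0,"rz":0,"jaw":0},{"tx":0,"ty":0,"tz":0,"rx":0,"ry":0,"rz":0,"jaw":0},{"tx":0,"ty":0,"tz":0,"rx":0,"ry":0,"rz":0,"jaw":0},{"tx":0,"ty":0,"tz":0,"rx":0,"ry":0,"rz":0,"jaw":0},{"tx":0,"ty":0,"tz":0,"rx":0,"ry":0,"rz":0,"jaw":0},{"tx":0,"ty":0,"tz":0,"rx":0,"ry":0,"rz":0,"jaw":0}]'; python3 -m handwheel '[{"tx":0,"ty":0,"tz":0.01,"rx":0,"ry":0,"rz":0,"jaw":0},{"tx":0,"ty":0,"tz":0.01,"rx":0,"ry":0,"rz":0,"jaw":0},{"tx":0,"ty":0,"tz":0.02,"rx":0,"ry":0,"rz":0,"jaw":0},{"tx":0,"ty":0,"tz":0.05,"rx":0,"ry":0,"rz":0,"jaw":0},{"tx":-0.04,"ty":0.01,"tz":0,"rx":0,"ry":0,"rz":0,"jaw":0.3},{"tx":-0.045,"ty":0.011,"tz":0,"rx":0,"ry":0,"rz":0,"jaw":0.4},{"tx":-0.045,"ty":0,"tz":0,"rx":0,"ry":0,"rz":0,"jaw":0.4},{"tx":0,"ty":0,"tz":0,"rx":0,"ry":0,"rz":0,"jaw":0.4},{"tx":0,"ty":0,"tz":0,"rx":0,"ry":0,"rz":0,"jaw":0.4}]'; python3 - <<'E'
from m import *
C,im=snap('wrist','w9.png');H,S,V=hsv(im)
rep(C,'blue',roi(200,60,440,300)&(H>100)&(H<130)&(S>80),.037)
rep(C,'black',roi(340,120,440,240)&(V<60),.037)
E
```

```text
time: 36.25
ee_pos: [0.6752, 0.0012, 0.2573]
tcp_rot: [1.0, 0.011, -0.0, 0.0]
force: [-11.3, 0.9, 22.2]
grip_width: -0.002
finger_force: 11.1
time: 37.38
ee_pos: [0.5777, 0.0168, 0.321]
tcp_rot: [1.0, 0.01, 0.001, 0.0]
force: [-0.3, 0.3, 0.0]
grip_width: 0.402
finger_force: 0.0
blue 1961 px [316. 196.] centre [0.5746 0.0154 0.037 ] sides [0.015, 0.092] longdir 1.7
black 1943 px [369. 190.] centre [ 0.5815 -0.0269  0.037 ] sides [0.017, 0.084] longdir 179.9
```

```bash
python3 -m handwheel '[{"tx":0,"ty":0,"tz":-0.06,"rx":0,"ry":0,"rz":0,"jaw":0.4},{"tx":0,"ty":0,"tz":-0.06,"rx":0,"ry":0,"rz":0,"jaw":0.4},{"tx":0,"ty":0,"tz":-0.025,"rx":0,"ry":0,"rz":0,"jaw":0.4},{"tx":0,"ty":0,"tz":-0.013,"rx":0,"ry":0,"rz":0,"jaw":0.4},{"tx":0,"ty":0,"tz":0,"rx":0,"ry":0,"rz":0,"jaw":0.4},{"tx":0,"ty":0,"tz":0,"rx":0,"ry":0,"rz":0,"jaw":0.2},{"tx":0,"ty":0,"tz":0,"rx":0,"ry":0,"rz":0,"jaw":0},{"tx":0,"ty":0,"tz":0,"rx":0,"ry":0,"rz":0,"jaw":0},{"tx":0,"ty":0,"tz":0,"rx":0,"ry":0,"rz":0,"jaw":0},{"tx":0,"ty":0,"tz":0,"rx":0,"ry":0,"rz":0,"jaw":0}]' 50
```

```text
time: 38.67
ee_pos: [0.578, 0.0168, 0.2038]
tcp_rot: [1.0, 0.01, 0.002, 0.0]
force: [-0.9, 0.5, 6.8]
grip_width: 0.19
finger_force: 50.6
```

```bash
python3 -m handwheel '[{"tx":0,"ty":0,"tz":0.03,"rx":0,"ry":0,"rz":0,"jaw":0},{"tx":0,"ty":0,"tz":0.06,"rx":0,"ry":0,"rz":0,"jaw":0},{"tx":0,"ty":0,"tz":0.04,"rx":0,"ry":0,"rz":0,"jaw":0},{"tx":0,"ty":0.06,"tz":0,"rx":0,"ry":0,"rz":0,"jaw":0},{"tx":0,"ty":0.06,"tz":0,"rx":0,"ry":0,"rz":0,"jaw":0},{"tx":0,"ty":0.06,"tz":0,"rx":0,"ry":0,"rz":0,"jaw":0},{"tx":0,"ty":0.06,"tz":0,"rx":0,"ry":0,"rz":0,"jaw":0},{"tx":0,"ty":0.06,"tz":0,"rx":0,"ry":0,"rz":0,"jaw":0},{"tx":0,"ty":0.06,"tz":0,"rx":0,"ry":0,"rz":0,"jaw":0},{"tx":0,"ty":0.033,"tz":0,"rx":0,"ry":0,"rz":0,"jaw":0},{"tx":0,"ty":0,"tz":0,"rx":0,"ry":0,"rz":0,"jaw":0}]'; python3 -m handwheel '[{"tx":0,"ty":0,"tz":-0.06,"rx":0,"ry":0,"rz":0,"jaw":0},{"tx":0,"ty":0,"tz":-0.06,"rx":0,"ry":0,"rz":0,"jaw":0},{"tx":0,"ty":0,"tz":-0.02,"rx":0,"ry":0,"rz":0,"jaw":0},{"tx":0,"ty":0,"tz":-0.012,"rx":0,"ry":0,"rz":0,"jaw":0},{"tx":0,"ty":0,"tz":0,"rx":0,"ry":0,"rz":0,"jaw":0},{"tx":0,"ty":0,"tz":0,"rx":0,"ry":0,"rz":0,"jaw":0}]'
```

```text
time: 40.05
ee_pos: [0.5769, 0.3127, 0.2994]
tcp_rot: [1.0, 0.011, 0.0, 0.0]
force: [-0.5, -0.7, -0.5]
grip_width: 0.191
finger_force: 49.8
time: 40.8
ee_pos: [0.5779, 0.3118, 0.1873]
tcp_rot: [1.0, 0.01, 0.001, -0.0]
force: [0.0, 0.5, 0.2]
grip_width: 0.193
finger_force: 49.8
```

```bash
python3 -m handwheel '[{"tx":0,"ty":0,"tz":-0.003,"rx":0,"ry":0,"rz":0,"jaw":0},{"tx":0,"ty":0,"tz":0,"rx":0,"ry":0,"rz":0,"jaw":0},{"tx":0,"ty":0,"tz":0,"rx":0,"ry":0,"rz":0,"jaw":0.3},{"tx":0,"ty":0,"tz":0,"rx":0,"ry":0,"rz":0,"jaw":0.4},{"tx":0,"ty":0,"tz":0,"rx":0,"ry":0,"rz":0,"jaw":0.5},{"tx":0,"ty":0,"tz":0.04,"rx":0,"ry":0,"rz":0,"jaw":0.5},{"tx":0,"ty":0,"tz":0.08,"rx":0,"ry":0,"rz":0,"jaw":0.5},{"tx":0,"ty":0,"tz":0.04,"rx":0,"ry":0,"rz":0,"jaw":0.5}]'; python3 -m handwheel '[{"tx":0,"ty":-0.064,"tz":0,"rx":0,"ry":0,"rz":0,"jaw":0.5},{"tx":0,"ty":-0.064,"tz":0,"rx":0,"ry":0,"rz":0,"jaw":0.5},{"tx":0,"ty":-0.064,"tz":0,"rx":0,"ry":0,"rz":0,"jaw":0.5},{"tx":0,"ty":-0.064,"tz":0,"rx":0,"ry":0,"rz":0,"jaw":0.5},{"tx":0,"ty":-0.065,"tz":0,"rx":0,"ry":0,"rz":0,"jaw":0.5},{"tx":0,"ty":-0.065,"tz":0,"rx":0,"ry":0,"rz":0,"jaw":0.5},{"tx":0,"ty":-0.065,"tz":0,"rx":0,"ry":0,"rz":0,"jaw":0.5},{"tx":0,"ty":0,"tz":0,"rx":0,"ry":0,"rz":0,"jaw":0.5},{"tx":0,"ty":0,"tz":0,"rx":0,"ry":0,"rz":0,"jaw":0.5}]'; python3 - <<'E'
from m import *
C,im=snap('wrist','w10.png');H,S,V=hsv(im); rep(C,'black',roi(290,110,345,300)&(V<60),.037)
C,im=snap('top','t7.png');H,S,V=hsv(im); rep(C,'blue top',roi(175,165,260,262)&(H>100)&(H<130)&(S>80),.018)
E
```

```text
time: 41.8
ee_pos: [0.5778, 0.3119, 0.3068]
tcp_rot: [1.0, 0.01, 0.002, -0.001]
force: [0.3, -0.4, 0.8]
grip_width: 0.5
finger_force: 0.0
time: 42.92
ee_pos: [0.577, -0.0263, 0.303]
tcp_rot: [1.0, 0.01, -0.0, -0.0]
force: [-0.1, 0.5, 0.0]
grip_width: 0.498
finger_force: 0.0
black 897 px [294. 220.] centre [ 0.5589 -0.0106  0.037 ] sides [0.007, 0.094] longdir 179.7
blue top 108 px [224. 194.] centre [0.5751 0.3113 0.018 ] sides [0.013, 0.09] longdir 0.6
```

View pics/w10.png

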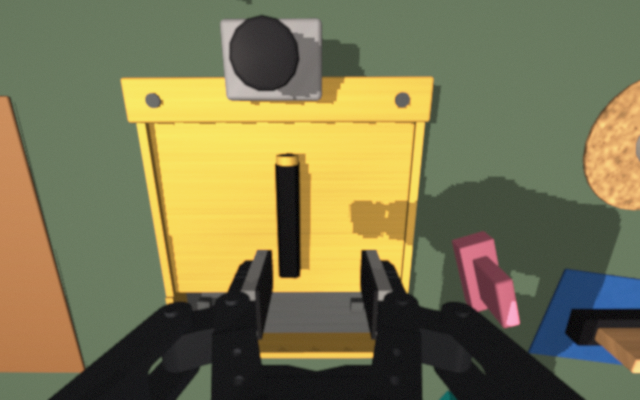

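The black barrel has been knocked aside, to (288,217), and still lies flat. At w9, after the plunge, it was still in place. I'll measure it again.

```bash
python3 - <<'E'
from m import *
C=cal('wrist'); im=cv2.imread('pics/w10.png')[:,:,::-1].copy(); H,S,V=hsv(im)
rep(C,'black',roi(265,140,312,285)&(V<60),.037)
E
```

```text
black 2168 px [288. 221.] centre [ 0.5587 -0.0045  0.037 ] sides [0.016, 0.093] longdir 1.0
```

```bash
python3 -m handwheel '[{"tx":-0.019,"ty":0.029,"tz":0,"rx":0,"ry":0,"rz":0,"jaw":0.6},{"tx":0,"ty":0,"tz":-0.06,"rx":0,"ry":0,"rz":0,"jaw":0.6},{"tx":0,"ty":0,"tz":-0.04,"rx":0,"ry":0,"rz":0,"jaw":0.6},{"tx":0,"ty":0,"tz":-0.022,"rx":0,"ry":0,"rz":0,"jaw":0.6},{"tx":0,"ty":0,"tz":-0.012,"rx":0,"ry":0,"rz":0,"jaw":0.6},{"tx":0,"ty":0,"tz":0,"rx":0,"ry":0,"rz":0,"jaw":0.6},{"tx":0,"ty":0,"tz":0,"rx":0,"ry":0,"rz":0,"jaw":0.3},{"tx":0,"ty":0,"tz":0,"rx":0,"ry":0,"rz":0,"jaw":0},{"tx":0,"ty":0,"tz":0,"rx":0,"ry":0,"rz":0,"jaw":0},{"tx":0,"ty":0,"tz":0,"rx":0,"ry":0,"rz":0,"jaw":0},{"tx":0,"ty":0,"tz":0,"rx":0,"ry":0,"rz":0,"jaw":0},{"tx":0,"ty":0,"tz":0,"rx":0,"ry":0,"rz":0,"jaw":0}]' 50
```

```text
time: 44.52
ee_pos: [0.5635, -0.005, 0.204]
tcp_rot: [1.0, 0.01, 0.001, 0.0]
force: [-1.3, 1.0, 6.4]
grip_width: 0.189
finger_force: 50.3
```

```bash
python3 -m handwheel '[{"tx":0,"ty":0,"tz":0.03,"rx":0,"ry":0,"rz":0,"jaw":0},{"tx":0,"ty":0,"tz":0.06,"rx":0,"ry":0,"rz":0,"jaw":0},{"tx":0,"ty":0,"tz":0.04,"rx":0,"ry":0,"rz":0,"jaw":0},{"tx":-0.022,"ty":0.06,"tz":0,"rx":0,"ry":0,"rz":0,"jaw":0},{"tx":-0.022,"ty":0.06,"tz":0,"rx":0,"ry":0,"rz":0,"jaw":0},{"tx":-0.022,"ty":0.06,"tz":0,"rx":0,"ry":0,"rz":0,"jaw":0},{"tx":-0.022,"ty":0.06,"tz":0,"rx":0,"ry":0,"rz":0,"jaw":0},{"tx":-0.022,"ty":0.06,"tz":0,"rx":0,"ry":0,"rz":0,"jaw":0},{"tx":-0.022,"ty":0.06,"tz":0,"rx":0,"ry":0,"rz":0,"jaw":0},{"tx":-0.022,"ty":0.06,"tz":0,"rx":0,"ry":0,"rz":0,"jaw":0},{"tx":0,"ty":0,"tz":0,"rx":0,"ry":0,"rz":0,"jaw":0}]'; python3 -m handwheel '[{"tx":0,"ty":0,"tz":-0.06,"rx":0,"ry":0,"rz":0,"jaw":0},{"tx":0,"ty":0,"tz":-0.06,"rx":0,"ry":0,"rz":0,"jaw":0},{"tx":0,"ty":0,"tz":-0.02,"rx":0,"ry":0,"rz":0,"jaw":0},{"tx":0,"ty":0,"tz":-0.012,"rx":0,"ry":0,"rz":0,"jaw":0},{"tx":0,"ty":0,"tz":0,"rx":0,"ry":0,"rz":0,"jaw":0},{"tx":0,"ty":0,"tz":0,"rx":0,"ry":0,"rz":0,"jaw":0}]'
```

```text
time: 45.9
ee_pos: [0.4459, 0.3123, 0.2999]
tcp_rot: [1.0, 0.013, -0.0, -0.0]
force: [0.0, -0.8, 0.0]
grip_width: 0.189
finger_force: 49.6
time: 46.65
ee_pos: [0.4482, 0.3104, 0.1877]
tcp_rot: [1.0, 0.01, 0.001, -0.001]
force: [0.6, 0.7, -0.0]
grip_width: 0.188
finger_force: 49.6
```

Next I release it, lift clear, and check everything in a final view.

```bash
python3 -m handwheel '[{"tx":0,"ty":0,"tz":-0.003,"rx":0,"ry":0,"rz":0,"jaw":0},{"tx":0,"ty":0,"tz":0,"rx":0,"ry":0,"rz":0,"jaw":0},{"tx":0,"ty":0,"tz":0,"rx":0,"ry":0,"rz":0,"jaw":0.3},{"tx":0,"ty":0,"tz":0,"rx":0,"ry":0,"rz":0,"jaw":0.4},{"tx":0,"ty":0,"tz":0,"rx":0,"ry":0,"rz":0,"jaw":0.5},{"tx":0,"ty":0,"tz":0.04,"rx":0,"ry":0,"rz":0,"jaw":0.5},{"tx":0,"ty":0,"tz":0.08,"rx":0,"ry":0,"rz":0,"jaw":0.5},{"tx":0,"ty":0,"tz":0.08,"rx":0,"ry":0,"rz":0,"jaw":0.5},{"tx":0,"ty":-0.07,"tz":0.08,"rx":0,"ry":0,"rz":0,"jaw":0.5},{"tx":0,"ty":-0.07,"tz":0,"rx":0,"ry":0,"rz":0,"jaw":0.5},{"tx":0,"ty":-0.07,"tz":0,"rx":0,"ry":0,"rz":0,"jaw":0.5},{"tx":0,"ty":0,"tz":0,"rx":0,"ry":0,"rz":0,"jaw":0.5}]'; python3 - <<'E'
from m import *
_,a=snap('scene','s9.png'); _,b=snap('wrist','w11.png')
cv2.imwrite('pics/c9.png',cv2.resize(a[110:360,130:470],(800,588),interpolation=cv2.INTER_CUBIC)[:,:,::-1])
E
```

```text
time: 48.15
ee_pos: [0.4473, 0.1616, 0.381]
tcp_rot: [1.0, 0.008, 0.0, 0.0]
force: [-0.5, -0.1, -0.5]
grip_width: 0.503
finger_force: 0.0
```

View pics/c9.png

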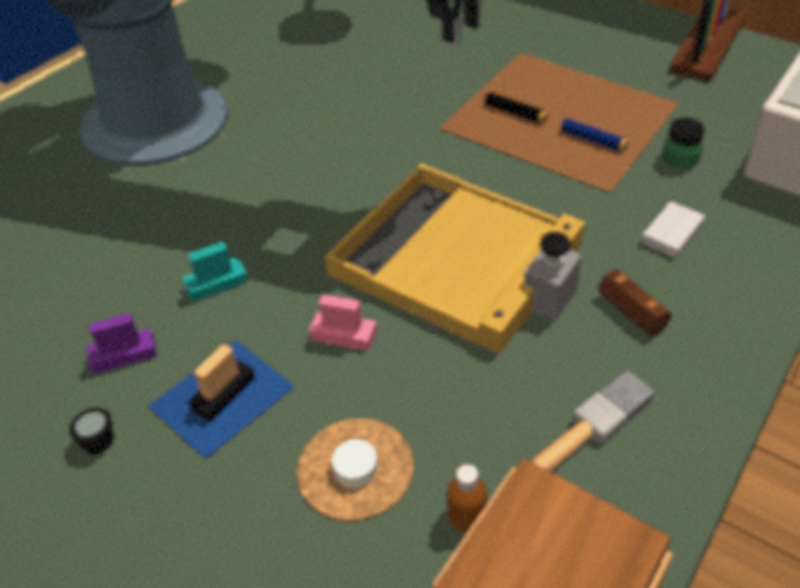

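Both barrels lie flat on the pad, (515,107) and (593,134). The bed is clear, the chips are in the trough, the scraper stands on its blue mat (222,383), and the stone is on the cork (354,463). The bystanders are unmoved, so I'm handing in.

```bash
python3 -c "
from rig import manip; print(manip.job_done())"
```

```text
the job is handed in; nothing more can be done
None
```

The job is done and handed in, with no verdict returned: the stone is on the cork, the three chips are in the trough, the scraper is back on its mat, both barrels (only black and blue were there) were set, the plunger was held on its stop for 1.5 s, and the barrels are flat on the pad again; the black one was knocked aside on the bed after the plunge and picked up from there.

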